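Stop, load, latch and restart the jar steriliser

TASK

Press the red mushroom stop button down until it catches, then swing the latch arm clear of the steriliser chest's lid, open the lid wide and stand every squat amber jar upright inside the chest. Then shut the lid fully, swing the latch arm all the way home over it, and only then twist the mushroom head clockwise so that it springs up again; it must stay down all the time the lid is open. Leave the other things on the table where they are.

Things in the scene. Friction and masses are not known exactly. Their poses are not given: they have to be found in the camera images.
- chest: fixed steriliser chest, an open white trough with a steel lid: outside 180 (its x, front to back) x 360 (its y) x 62 mm high, walls 15 mm, floor 8 mm thick, so 150 x 330 mm inside; room for four jars side by side. Origin: centre of its underside. Its front (handle side) looks along its -x; it stands turned by up to 0.2 rad. Its latch is on its -y side
- chest_in (a point): centre of the chest's inner floor, 8 mm above the table; axes as the chest
- lid (a joint): angle of the chest's lid, rad: 0 shut, 1.75 fully open; hinged along the chest's far (+x) top edge, 180 x 360 x 10 mm, 0.4 kg; the hinge is stiff (about 0.6 Nm of friction), so the lid stays where it is left. While the latch arm lies over it, it cannot open, and if the arm is in the way it cannot shut
- lid_handle (a point): middle of the lid's bar handle: a round black bar 12 mm thick, about 100 mm long along the chest's y, held by two rods 45 mm in front of the lid's front edge and in the plane of the lid; free air in front, behind and below. It turns with the lid about lid_hinge (radius 225 mm)
- lid_hinge (a point): a point on the lid's hinge axis, mid-width; with the lid shut the axis is 90 mm behind the chest's centre, 62.5 mm above the table; the axis runs along the chest's y
- latch (a joint): angle of the latch arm, rad: 0 home (arm points along the chest's +y and lies over the lid), 1.57 when it points along the chest's -x, clear of the lid, stop at 2.3. It swings level about an upright pivot, anticlockwise seen from above as the value grows; friction 0.06 Nm keeps it where it is left. Only from about 1.35 rad on it is clear of the lid
- latch_pin (a point): middle of the upright black finger pin near the end of the flat latch arm: 14 mm thick, 30 mm tall (point half-way up), 75 mm from the pivot; the arm below it is 6 mm thick and 18 mm wide and reaches 11 mm past the pin
- latch_pivot (a point): on the pivot axis of the latch arm, at the height of latch_pin's point; stands 30 mm outside the chest's -y wall, 50 mm in front of the chest's middle
- stop_press (a joint): how far the red mushroom head of the stop station is down, m: 0 up, 0.012 bottom. A spring pushes it up (3 N at the top, 7 N at the bottom, with about 2 N more on the way); pushed to about 0.011 or more it catches and stays down at about 0.010 when let go; turned clockwise about 0.8 rad it is freed and springs up as soon as it is let go
- stop_turn (a joint): angle of the mushroom head, rad: 0 at rest, grows clockwise seen from above, stop at 1.2; a weak spring (0.03 Nm per rad) turns it back
- stop_top (a point): centre of the mushroom head's top face, 111 mm above the table when up. The head is a red round 42 mm across and 24 mm tall, on a black collar 34 mm across whose top is 73 mm above the table; the collar stands on a fixed yellow box 85 x 85 mm, 55 mm high, that is, the head can be gripped round its sides from above. The box may stand in either of two places on the robot's right (-y)
- jar1_c (a point): squat amber glass jar with a black lid, round, 52 mm across, 40 mm tall, 0.12 kg; this point is its centre, 20 mm above its underside, z along its axis; stands upright on the table at the start. May be absent
- jar2_c (a point): squat amber glass jar with a black lid, round, 52 mm across, 40 mm tall, 0.12 kg; this point is its centre, 20 mm above its underside, z along its axis; stands upright on the table at the start. May be absent
- jar3_c (a point): squat amber glass jar with a black lid, round, 52 mm across, 40 mm tall, 0.12 kg; this point is its centre, 20 mm above its underside, z along its axis; stands upright on the table at the start. May be absent
- jar4_c (a point): squat amber glass jar with a black lid, round, 52 mm across, 40 mm tall, 0.12 kg; this point is its centre, 20 mm above its underside, z along its axis; stands upright on the table at the start. May be absent
- jug: bystander: steel jug with a black handle, 90 mm across, 105 mm tall, may change places with the stop station; origin at the centre of its underside
- carton: bystander: cardboard carton 70 x 100 x 50 mm; origin at the centre of its underside
- carton_small: bystander: small cardboard carton 60 x 60 x 40 mm; origin at the centre of its underside
- tall_bottle: bystander: tall amber bottle, 50 mm across, 110 mm tall, not one of the squat jars; origin at the centre of its underside
- dish: bystander: white dish 100 mm across, 30 mm tall; origin at the centre of its underside
- scoop: bystander: wooden spoon lying on the table; origin at its underside (spoon: on its length)
Things that resemble listed ones, but are neither listed nor needed, are in the scene too. What is shaped like the part that bears jar1_c but pink or yellow is not meant.

How it is judged:
By the outcome, as a careful person would: the job done as asked, in the order asked, and still so for the second after the job is handed in, with the robot touching nothing.
Of jar1, jar2, jar3, jar4 only 2 to 4 are there at a start; the rules pass over those that are not, and their reading is None.
At some moment in a run one of jar1, jar2, jar3, jar4 may be knocked a few centimetres aside while the robot is not near it.
It also fails if it takes over 210 s, if anything falls off the work surface, if the arm or the gripper's body presses on something with over 40 N, if the wrist force passes 120 N, or if a joint passes its speed limit or range.

ROBOT

A 6-joint arm with a two-finger parallel gripper is mounted at the origin on the work surface. World frame = base frame: x ahead of the robot, y to its left, z up, the work surface at z = 0. Lengths are in mm, angles in rad, forces in N, time in s.
With the tool pointing down it reaches from about 400 to 925 mm from the base axis. Payload 12.5 kg.
Tool frame: the origin (TCP) lies at the very end of the fingers, on their centre line; the grasp point (between the pads) lies 19 mm behind it; z points along the fingers, y is the direction in which the jaws open and shut (so a half turn about z gives the same grasp; the last joint's range is limited). The gripper opens to 95 mm and grips with 3 to 60 N. Pads are 20 mm wide; open, the fingers measure 119 mm over their backs; the gripper's body (75 mm by 180 mm) begins 59 mm behind the grasp point.
Start: joints at [1.032, 0.491, 1.559, -0, 1.092, -0.106], TCP at [262.122, 567.4, 178.561] pointing down, gripper open.
Joint ranges: [-3.1, 3.1], [-0.84, 2.19], [0.05, 2.79], [-1.13, 4.28], [0.06, 2.93], [-2.69, 2.69]. Speed limits (rad/s): [2.22, 2.22, 2.79, 3.14, 3.14, 3.14].

INTERFACE

Orientations are given as [roll, pitch, yaw] about the fixed x, y, z axes, in that order (R = Rz(yaw) Ry(pitch) Rx(roll)).
In Python, from cell import env, read_camera, get_calibration gives the robot as it stands.
- The arm moves only by the tool arm_command, never from a script. Its argument "targets" is a list of rows, each a list of 3 entries, a list of its own where there are three numbers: the turn, a rotation vector about the tool's x, y, z in rad, then the shift along the tool's x, y, z in m, then the closure in counts, from 0 (fully open) to 255 (shut). In form: [[[rx, ry, rz], [tx, ty, tz], fingers], ...]. A call has 1 to 8 rows; each row is the pose to reach, as a shift and turn from the pose commanded when the call began, along the tool's axes at that moment; what a row does not reach only later rows make up. A row lasts 1/10 s, in which the tool goes at most 50 mm and 8.59 degrees, less where a joint would pass 70% of its speed; a pose out of reach is approached as far as the arm can. A call with a gripper value outside its range is refused whole. The fingers move at their own pace and stop on an object; the grip force is fixed at half the most. Time passes only in rows, so rows that repeat a pose let the fingers close. It gives the time, the measured TCP pose, the force and the opening at its end, in the units of the state.
- env.state(): the state, without advancing time (a new reading comes with each control period).
- read_camera(name): name is "side" or "top"; returns (picture, depth): 400x640x3 uint8, blue, green, red; 400x640 float32, mm along the optical axis (not along the pixel's ray), 0 where there is no reading.
- get_calibration(name): a dict with "vfov" (degrees; the focal length in pixels is half the picture's height over the tangent of half this angle, whatever the lens; pixels are square), "cx", "cy" (the principal point, pixels), "world_from_camera" (4x4, takes a point from camera to world coordinates). Camera axes: x right, y down, z forward; pixel columns grow to the right and rows downward; lengths in mm; the calibration is good to about 2 mm. A picture is of the moment at which its call begins. get_calibration takes no time and is no camera call.
- env.job_done(): hands the job in, once; it reports no verdict.
The state is a dict: "t": time; "joints": joint angles; "qvel": joint speeds; "tau": joint torques, N m; "eef_pos": TCP position; "tcp_rot": TCP orientation; "ft_force": force on the tool from outside, world axes, zero at the start; "moment": the same for the moment, N m; "opening": opening from 0.0 (shut) to 1.0 (fully open).
Only numpy, scipy, OpenCV 4.12 (cv2) and the standard library are available. Lean on these libraries where they do the work, as an engineer would, in place of code of your own. Each camera call takes 0.05 s, during which the arm holds its last target.

## Working session

There is one attempt and no reset: what is moved stays moved. The work goes in short steps, Python scripts to look and compute and a tool call to move; the robot and the scene stay as the last step left them, time stands still between calls to the robot, and variables do not carry over. Pictures are saved under pics/ and viewed, and the job is handed in when it is done.

Besides the shell and the picture viewer there is one more tool, called in YAML: its name, and indented under it one key for each argument. arm_command: Moves the arm, as the interface text tells. Its arguments: {"type":"object","properties":{"targets":{"type":"array"}},"required":["targets"]}

```bash
ls; mkdir -p pics
cat > h.py <<'E'
from cell import env, read_camera, get_calibration
import numpy as np, cv2
def cal(n):
    c=get_calibration(n); f=200/np.tan(np.radians(c["vfov"])/2); return f,c["cx"],c["cy"],np.array(c["world_from_camera"])
def ray(n,u,v):
    f,cx,cy,T=cal(n); d=T[:3,:3]@np.array([(u-cx)/f,(v-cy)/f,1]); return T[:3,3],d
def onplane(n,u,v,z):
    o,d=ray(n,u,v); return o+d*(z-o[2])/d[2]
def cloud(n,dep):
    f,cx,cy,T=cal(n); v,u=np.mgrid[0:400,0:640]; P=np.stack([(u-cx)/f*dep,(v-cy)/f*dep,dep],-1); return P@T[:3,:3].T+T[:3,3]
def proj(n,p):
    f,cx,cy,T=cal(n); q=T[:3,:3].T@(np.array(p)-T[:3,3]); return q[0]/q[2]*f+cx,q[1]/q[2]*f+cy
E
python3 - <<'E'
from h import *
for n in("side","top"):
    im,d=read_camera(n); cv2.imwrite(f"pics/{n}0.png",im); np.savez(f"{n}0.npz",im=im,d=d); print(get_calibration(n),(d>0).mean(),d.min(),d.max())
print(env.state())
E
```

```text
pics
{'vfov': 49.29063517707633, 'cx': 319.12736567579253, 'cy': 198.3650561138973, 'world_from_camera': array([[ 8.93175839e-01, -2.55911641e-01,  3.69792041e-01,
         3.80962466e+01],
       [-4.49151395e-01, -5.48528543e-01,  7.05251347e-01,
        -9.13383357e+02],
       [ 2.23594601e-02, -7.96006074e-01, -6.04875512e-01,
         9.09276602e+02],
       [ 0.00000000e+00,  0.00000000e+00,  0.00000000e+00,
         1.00000000e+00]])} 0.9960234375 0.0 3922.441
{'vfov': 52.89693493138544, 'cx': 317.35329636878737, 'cy': 195.24907075178416, 'world_from_camera': array([[-6.33657288e-02, -9.73295993e-01,  2.20634754e-01,
         2.59082818e+02],
       [-9.97987243e-01,  6.23512811e-02, -1.15663415e-02,
         4.42726742e+01],
       [-2.49938578e-03, -2.20923580e-01, -9.75287919e-01,
         1.33516817e+03],
       [ 0.00000000e+00,  0.00000000e+00,  0.00000000e+00,
         1.00000000e+00]])} 0.996015625 0.0 2429.6846
{'t': 0.1, 'joints': array([ 1.03238234e+00,  4.91498502e-01,  1.55940734e+00,  3.09018016e-06,
        1.09172535e+00, -1.05591463e-01]), 'qvel': array([ 8.73765769e-04, -3.79886522e-05, -1.91192273e-03,  4.78679670e-04,
       -1.47642722e-03, -9.61260839e-04]), 'tau': array([ 2.28660610e-03, -6.13625765e+01, -2.58599514e+01,  6.93748961e-02,
        4.70017421e-02, -5.44874592e-05]), 'eef_pos': array([261.98215346, 567.14650907, 178.01421055]), 'tcp_rot': array([-3.14056019e+00, -1.12182132e-04,  2.70876865e+00]), 'ft_force': array([ 0.33818619, -0.37359328, -0.21060269]), 'moment': array([ 0.0383939 , -0.04809551, -0.0040468 ]), 'opening': 1.001294724735216}
```

View pics/side0.png

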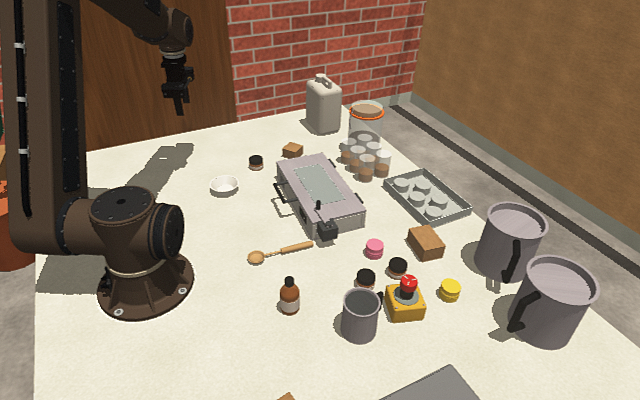

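View pics/top0.png

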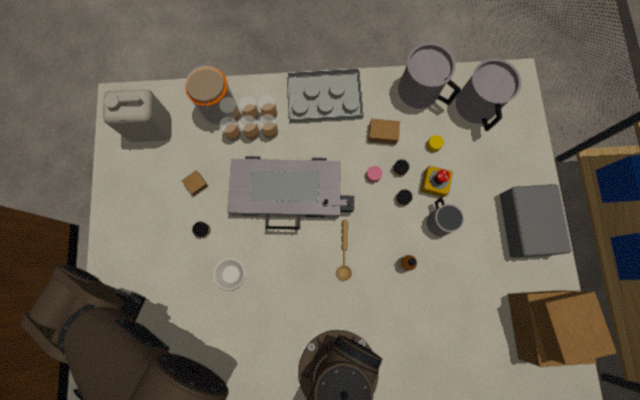

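The overview shows the chest at top px (285,188), the red head at (442,177), black-lidded squat jars at (201,229), (401,167) and (404,197), and the latch pivot at about (347,204). Things that could be mistaken for jars: pink at (374,174), yellow at (435,143), the tall bottle at (408,262), and the six tubs at (250,118). I'll crop in to check these.

Run:
```python
import cv2,numpy as np
t=cv2.imread("pics/top0.png"); s=cv2.imread("pics/side0.png")
a=cv2.resize(t[90:250,170:470],None,fx=2.6,fy=2.6,interpolation=3)
cv2.imwrite("pics/tc.png",cv2.convertScaleAbs(a,alpha=1.5))
cv2.imwrite("pics/sc1.png",cv2.resize(s[225:345,250:480],None,fx=3.4,fy=3.4,interpolation=3))
cv2.imwrite("pics/sc2.png",cv2.resize(s[70:250,200:480],None,fx=2.8,fy=2.8,interpolation=3))
```

```text
(no output)
```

View pics/tc.png

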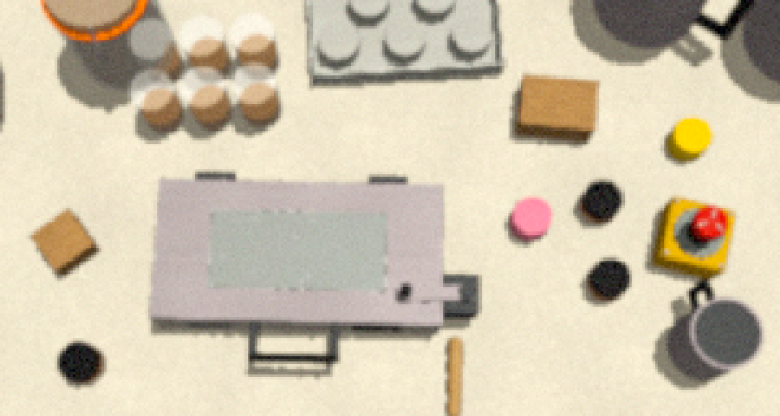

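View pics/sc1.png

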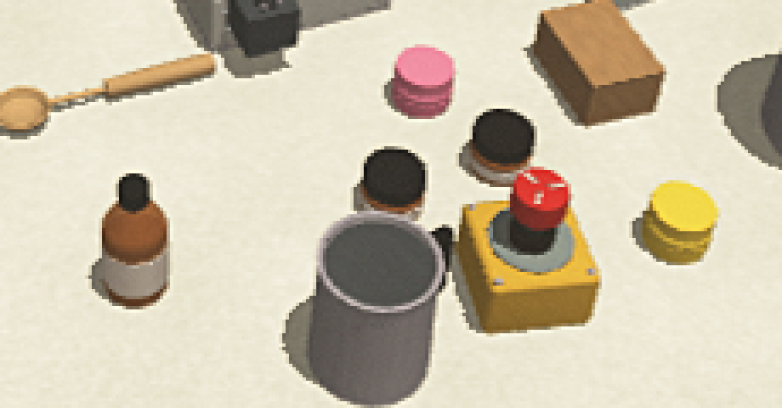

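View pics/sc2.png

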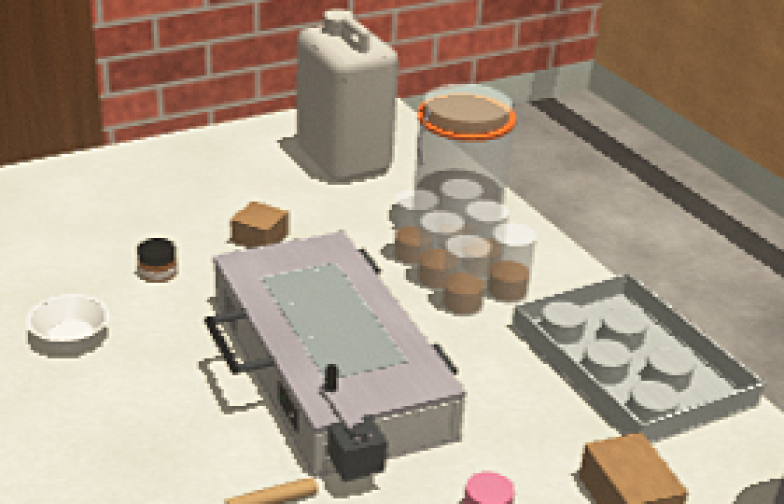

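Run:
```python
from h import *
z=np.load("top0.npz"); im,d=z["im"],z["d"]; P=cloud("top",d)
tb=P[100:150,330:360][:,:,2]; 
for (u,v) in [(150,200),(350,300),(285,160+30),(240,165),(330,165),(201,229),(401,167),(404,197),(443,176),(325,203),(350,207),(283,228),(435,143),(447,220)]:
    print((u,v),P[v,u].round(1))
m=((P[...,2]>62)&(P[...,2]<82)).astype(np.uint8); m[:150]=0;m[225:]=0;m[:,:225]=0;m[:,350:]=0
n,l,st,c=cv2.connectedComponentsWithStats(m); k=1+np.argmax(st[1:,4]); print(st[k])
q=P[l==k]; print(np.median(q[:,2])); r=cv2.minAreaRect(q[:,:2].astype(np.float32)); print(r)
# jars: dark masks with height 30-50
hsv=cv2.cvtColor(im,cv2.COLOR_BGR2HSV)
m=((P[...,2]>32)&(P[...,2]<48)).astype(np.uint8)
n,l,st,c=cv2.connectedComponentsWithStats(m)
for k in range(1,n):
    if 30<st[k,4]<600: q=P[l==k]; print(st[k],c[k].round(1),np.median(q,0).round(1),np.ptp(q,0).round(0), im[l==k].mean(0).round(0))
red=((hsv[...,0]<8)|(hsv[...,0]>172))&(hsv[...,1]>150)&(hsv[...,2]>90)&(P[...,2]>80)&(P[...,2]<130)
q=P[red]; print("red",len(q),np.median(q,0),q.min(0),q.max(0))
t=q[q[:,2]>np.percentile(q[:,2],50)]; print(t.mean(0), (t.min(0)+t.max(0))/2)
```

```text
(150, 200) [581.7 598.6  -3.2]
(350, 300) [209.9 -54.3   1.1]
(285, 190) [568.9 132.5  72. ]
(240, 165) [662.2 275.7  73.2]
(330, 165) [644.  -18.6  70.9]
(201, 229) [464.1 412.5  40.8]
(401, 167) [ 630.4 -256.7   42.5]
(404, 197) [ 527.7 -255.7   40.9]
(443, 176) [ 572.6 -369.4  111.8]
(325, 203) [510.8   7.5 106.2]
(350, 207) [499.1 -72.2  75.1]
(283, 228) [445.2 144.2  75.6]
(435, 143) [ 708.8 -382.4   38.5]
(447, 220) [ 434.3 -367.3   99.2]
[ 227  156  123   69 6224]
73.6974921303937
((568.3287963867188, 120.37602996826172), (391.2481689453125, 227.4666290283203), 84.44778442382812)
[330  81  15  14 137] [337.1  87.9] [935.3 -65.6  35.4] [52. 50. 14.] [124. 134. 135.]
[304  82  16  15 148] [311.6  89.2] [938.1  25.2  34.9] [55. 53.  9.] [122. 132. 133.]
[400  88  41  18 107] [417.6  99.3] [ 866.6 -334.4   41.4] [ 67. 134.  16.] [48. 50. 54.]
[458  94  27  31  98] [468.1 111. ] [ 811.6 -504.3   41.1] [122.  72.  16.] [44. 45. 49.]
[318  97  16  15 149] [325.2 103.7] [878.6 -19.6  35.4] [54. 53.  9.] [124. 134. 135.]
[344  96  15  15 135] [350.9 102.5] [ 877.4 -109.    35. ] [53. 5
[... 1030 characters left out ...]
  39. ] [63. 79. 15.] [ 9. 58. 76.]
[397 189  16  16 190] [404.4 196.6] [ 528.9 -257.3   41. ] [51. 50. 14.] [30. 33. 36.]
[502 191  21  67 164] [509.  224.5] [ 419.3 -585.1   40.7] [217.  31.  16.] [36. 38. 39.]
[429 218  16  17  39] [433.9 227.6] [ 419.1 -336.5   38.4] [57. 40. 15.] [48. 49. 53.]
[192 221  17  16 204] [199.8 228.7] [465.1 415.8  40.9] [50. 51. 14.] [27. 29. 31.]
[512 294  14  68 151] [518.2 327.8] [  96.4 -559.9   40.4] [197.   5.  16.] [19. 35. 49.]
red 98 [ 575.91120214 -368.93288666  111.75972098] [ 556.52872899 -385.78912673  105.42430123] [ 595.88552427 -351.24768559  116.82533156]
[ 577.20235341 -370.41117007  113.33256975] [ 575.23292864 -370.31331152  114.30167938]
```

```bash
cat >> h.py <<'E'
def disk(n,m,zc):
    "largest components of mask -> ellipse centre -> plane"
    cs,_=cv2.findContours(m.astype(np.uint8),cv2.RETR_EXTERNAL,cv2.CHAIN_APPROX_NONE)
    out=[]
    for c in cs:
        if len(c)<12 or cv2.contourArea(c)<40: continue
        M=cv2.moments(c); u,v=M['m10']/M['m00'],M['m01']/M['m00']
        out.append((round(u,1),round(v,1),cv2.contourArea(c),onplane(n,u,v,zc).round(1)))
    return out
E
python3 - <<'E'
from h import *
for n in("top","side"):
    z=np.load(n+"0.npz"); im,d=z["im"],z["d"]; P=cloud(n,d); Z=P[...,2]
    hsv=cv2.cvtColor(im,cv2.COLOR_BGR2HSV)
    dark=(hsv[...,2]<70)&(Z>34)&(Z<48)
    print(n,"jars"); [print(o) for o in disk(n,dark,40) if o[2]<500]
    red=((hsv[...,0]<10)|(hsv[...,0]>170))&(hsv[...,1]>120)&(Z>104)&(Z<120)&(P[...,1]<-250)
    red2=red|((Z>106)&(Z<118)&(abs(P[...,0]-576)<40)&(abs(P[...,1]+369)<40))
    print("head",disk(n,red2,111))
    # lid
    m=((Z>64)&(Z<84)&(P[...,0]>440)&(P[...,0]<720)&(P[...,1]>-110)&(P[...,1]<340)).astype(np.uint8)
    m=cv2.morphologyEx(m,cv2.MORPH_CLOSE,np.ones((9,9)))
    m=cv2.morphologyEx(m,cv2.MORPH_OPEN,np.ones((21,21)))
    c=max(cv2.findContours(m,0,1)[0],key=cv2.contourArea)[:,0]
    w=np.array([onplane(n,u,v,72.5)[:2] for u,v in c],np.float32)
    r=cv2.minAreaRect(w); print("lid",r); print(cv2.boxPoints(r))
    pin=(Z>88)&(Z<125)&(abs(P[...,0]-511)<60)&(abs(P[...,1]-8)<70)
    q=P[pin]; print("pin",len(q),q.mean(0).round(1),q.min(0).round(1),q.max(0).round(1))
    hd=(hsv[...,2]<80)&(Z>55)&(Z<90)&(P[...,0]<480)&(P[...,0]>400)&(P[...,1]>60)&(P[...,1]<240)
    q=P[hd]; print("handle",len(q), q.mean(0).round(1)); 
    if len(q):print(cv2.minAreaRect(q[:,:2].astype(np.float32)))
    pv=(hsv[...,2]<90)&(Z>50)&(Z<90)&(abs(P[...,0]-500)<50)&(P[...,1]<-45)&(P[...,1]>-110); q=P[pv];print("pivblock",len(q),q.mean(0).round(1),q.min(0).round(1),q.max(0).round(1))
E
```

```text
top jars
(518.4, 328.2, 63.0, array([  95. , -560.4,   40. ]))
(200.0, 229.1, 162.0, array([464.1, 415.9,  40. ]))
(508.7, 222.7, 72.0, array([ 421.1, -585.7,   40. ]))
(403.9, 196.6, 146.0, array([ 529.3, -255.8,   40. ]))
(401.1, 166.6, 144.0, array([ 632.6, -257.7,   40. ]))
(467.6, 111.1, 40.0, array([ 816.9, -509.4,   40. ]))
head [(443.0, 175.1, 114.0, array([ 575.7, -370.2,  111. ]))]
lid ((581.4976806640625, 135.3466339111328), (357.301513671875, 182.0830841064453), 85.39892578125)
[[476.4186   -35.425262]
 [657.9149   -50.031525]
 [686.5768   306.11853 ]
 [505.08044  320.7248  ]]
pin 23 [515.5   4.3 106.8] [510.6 -12.   89. ] [522.9  10.5 117.6]
handle 132 [453.8 141.4  73.6]
((459.976806640625, 143.686767578125), (108.59114074707031, 39.231449127197266), 88.57917785644531)
pivblock 157 [510.3 -66.9  74.8] [487.3 -84.6  54.1] [536.8 -46.   88.9]
side jars
(129.4, 297.1, 120.0, array([-46.1, -64.1,  40. ]))
(165.3, 286.0, 114.0, array([ 41.7, -66. ,  40. ]))
(365.6, 276.0, 199.0, array([ 528.1, -259.7,   40. ]))
(397.8, 264.2, 187.5, array([ 631.6, -260.9,   40. ]))
(326.8, 237.0, 45.5, array([505.2, -78.1,  40. ]))
(255.2, 159.2, 77.5, array([462.3, 415.7,  40. ]))
head [(408.9, 281.1, 170.0, array([ 574.8, -373.1,  111. ]))]
lid ((578.3160400390625, 117.91044616699219), (387.3291015625, 238.02273559570312), 67.07548522949219)
[[ 393.2685    -14.101181]
 [ 612.4919   -106.81532 ]
 [ 763.3636    249.92207 ]
 [ 544.1402    342.63623 ]]
pin 38 [515.8   2.2 102.7] [510.3  -2.9  89.2] [522.   10.7 115.4]
handle 89 [451.3 138.3  73.2]
((458.2799377441406, 142.2284698486328), (110.26677703857422, 39.81222915649414), 89.45986938476562)
pivblock 239 [508.6 -74.   69.7] [487.6 -88.6  50.3] [537.2 -45.6  87.1]
```

```bash
cat >> h.py <<'E'
from scipy.spatial.transform import Rotation as Ro
def go(pos,A,q6c=None):
    "desired TCP pos, jaw azimuth A (tool y); prints tool-axes turn & shift from measured pose"
    s=env.state(); R0=Ro.from_euler('xyz',s['tcp_rot']); 
    best=None
    for a in (A,A+np.pi,A-np.pi,A+2*np.pi,A-2*np.pi):
        q6=np.arctan2(pos[1],pos[0])-a
        if abs(q6)<2.5 and (best is None or abs(q6-s['joints'][5])<abs(best[0]-s['joints'][5])): best=(q6,a)
    q6,a=best
    R1=Ro.from_euler('xyz',[np.pi,0,a+np.pi/2])
    rv=(R0.inv()*R1).as_rotvec(); sh=R0.inv().apply(np.array(pos)-s['eef_pos'])/1000
    print("t",round(s['t'],2),"tcp",s['eef_pos'].round(1),"rot",s['tcp_rot'].round(3),"q6",s['joints'][5].round(2),"->",round(q6,2),"F",s['ft_force'].round(1),"op",round(s['opening'],3))
    print("  turn",rv.round(3),"shift",sh.round(4),"rows>=",int(np.ceil(max(np.linalg.norm(rv)/.1499,np.linalg.norm(sh)/.05))))
E
python3 -c "
from h import *
go([400,250,300],np.pi/2)"
```

```text
t 0.1 tcp [262.  567.1 178. ] rot [-3.141 -0.     2.709] q6 -0.11 -> -1.01 F [ 0.3 -0.4 -0.2] op 1.001
  turn [-0.001 -0.    -0.433] shift [-0.2583 -0.2301 -0.1218] rows>= 8
```

```bash
python3 -c "
from h import *
go([450,250,280],0.5)
go([262,567,300],1.138)"
```

```text
t 0.1 tcp [262.  567.1 178. ] rot [-3.141 -0.     2.709] q6 -0.11 -> 0.01 F [ 0.3 -0.4 -0.2] op 1.001
  turn [-0.001  0.     0.638] shift [-0.3037 -0.2091 -0.1018] rows>= 8
t 0.1 tcp [262.  567.1 178. ] rot [-3.141 -0.     2.709] q6 -0.11 -> -0.0 F [ 0.3 -0.4 -0.2] op 1.001
  turn [-0.001 -0.    -0.   ] shift [-1.00e-04 -3.00e-04 -1.22e-01] rows>= 3
```

arm_command:
  targets:
    - [[0,0,0],[0,0,-0.1],255]
    - [[0,0,0],[0,0,-0.1],255]
    - [[0,0,0.64],[-0.304,-0.209,-0.102],255]
    - [[0,0,0.64],[-0.304,-0.209,-0.102],255]
    - [[0,0,0.64],[-0.304,-0.209,-0.102],255]
    - [[0,0,0.64],[-0.304,-0.209,-0.102],255]
    - [[0,0,0.64],[-0.304,-0.209,-0.102],255]
    - [[0,0,0.64],[-0.304,-0.209,-0.102],255]

```text
t: 0.9
eef_pos: [415.8, 307.5, 280.1]
tcp_rot: [-3.141, 0.0, 2.067]
ft_force: [0.9, 0.8, 0.2]
opening: 0.385
```

```bash
python3 -c "
from h import *
go([575.5,-371,200],-0.57)
go([540,-60,260],-0.1)"
```

```text
t 0.9 tcp [415.8 307.5 280.1] rot [-3.141  0.     2.067] q6 0.01 -> -0.0 F [0.9 0.8 0.2] op 0.385
  turn [-0.     0.     1.067] shift [-0.6727 -0.1829  0.0801] rows>= 15
t 0.9 tcp [415.8 307.5 280.1] rot [-3.141  0.     2.067] q6 0.01 -> -0.01 F [0.9 0.8 0.2] op 0.385
  turn [-0.     0.     0.597] shift [-0.3823 -0.0659  0.0201] rows>= 8
```

arm_command:
  targets:
    - [[0,0,0.6],[-0.38,-0.06,0.0],255]
    - [[0,0,0.6],[-0.38,-0.06,0.0],255]
    - [[0,0,0.6],[-0.38,-0.06,0.0],255]
    - [[0,0,0.6],[-0.38,-0.06,0.0],255]
    - [[0,0,0.6],[-0.38,-0.06,0.0],255]
    - [[0,0,0.6],[-0.38,-0.06,0.0],255]
    - [[0,0,0.6],[-0.38,-0.06,0.0],255]
    - [[0,0,0.6],[-0.38,-0.06,0.0],255]

```text
t: 1.7
eef_pos: [544.5, -56.0, 279.8]
tcp_rot: [-3.141, 0.0, 1.467]
ft_force: [-0.0, -0.6, -0.6]
opening: 0.004
```

Run:
```python
from h import *
go([575.5,-371,200],-0.57)
for n in("side","top"):
    im,d=read_camera(n); cv2.imwrite(f"pics/{n}1.png",im); np.savez(f"{n}1.npz",im=im,d=d)
go([575.5,-371,200],-0.57)
```

```text
t 1.7 tcp [544.5 -56.  279.8] rot [-3.141  0.     1.467] q6 -0.12 -> -0.0 F [-0.  -0.6 -0.6] op 0.004
  turn [-0.     0.     0.466] shift [-0.3101  0.0634  0.0798] rows>= 7
t 1.8 tcp [544.8 -56.7 279.3] rot [-3.141  0.     1.465] q6 -0.12 -> -0.0 F [-0.7  0.6 -0.5] op 0.004
  turn [-0.001  0.001  0.464] shift [-0.3092  0.0638  0.0793] rows>= 7
```

View pics/top1.png

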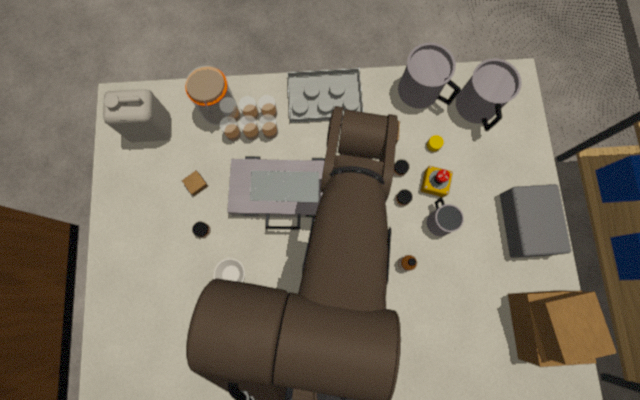

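View pics/side1.png

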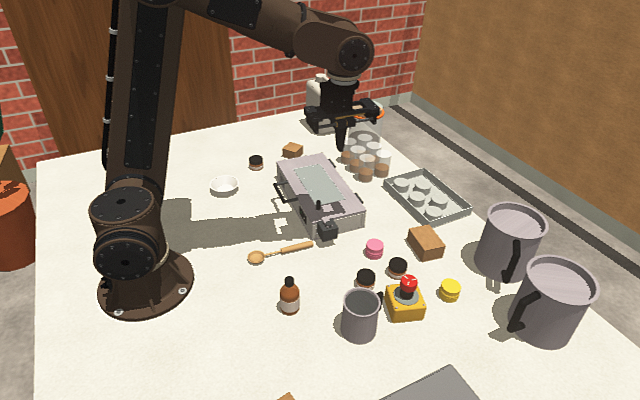

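With the arm moved aside, the left of the table shows no fourth jar, so there are three: top px (201,229), (401,167) and (404,197). Next I press the button.

arm_command:
  targets:
    - [[0,0,0.466],[-0.31,0.063,0.08],255]
    - [[0,0,0.466],[-0.31,0.063,0.08],255]
    - [[0,0,0.466],[-0.31,0.063,0.08],255]
    - [[0,0,0.466],[-0.31,0.063,0.08],255]
    - [[0,0,0.466],[-0.31,0.063,0.08],255]
    - [[0,0,0.466],[-0.31,0.063,0.08],255]
    - [[0,0,0.466],[-0.31,0.063,0.08],255]
    - [[0,0,0.466],[-0.31,0.063,0.08],255]

```text
t: 2.6
eef_pos: [574.4, -370.1, 197.8]
tcp_rot: [-3.139, -0.0, 1.0]
ft_force: [-0.4, 0.5, -0.5]
opening: 0.007
```

```bash
python3 -c "
from h import *
go([575.5,-371,116],-0.57)"
```

```text
t 2.6 tcp [ 574.4 -370.1  197.8] rot [-3.139 -0.     1.   ] q6 -0.1 -> -0.0 F [-0.4  0.5 -0.5] op 0.007
  turn [-0.003 -0.    -0.001] shift [-0.0002  0.0016  0.0818] rows>= 2
```

arm_command:
  targets:
    - [[0,0,0],[0,0.001,0.04],255]
    - [[0,0,0],[0,0.001,0.08],255]
    - [[0,0,0],[0,0.001,0.084],255]
    - [[0,0,0],[0,0.001,0.088],255]
    - [[0,0,0],[0,0.001,0.092],255]
    - [[0,0,0],[0,0.001,0.096],255]
    - [[0,0,0],[0,0.001,0.098],255]
    - [[0,0,0],[0,0.001,0.099],255]

```text
t: 3.4
eef_pos: [576.2, -368.5, 101.7]
tcp_rot: [3.141, -0.0, 1.003]
ft_force: [0.1, 0.3, -0.4]
opening: 0.007
```

Run:
```python
from h import *
im,d=read_camera("side"); cv2.imwrite("pics/s2.png",cv2.resize(im[200:350,300:500],None,fx=4,fy=4,interpolation=3)); print(env.state()['ft_force'],env.state()['eef_pos'])
```

```text
[-0.19658942  0.24209016  0.4310433 ] [ 576.06908722 -368.45879266  101.38382137]
```

View pics/s2.png

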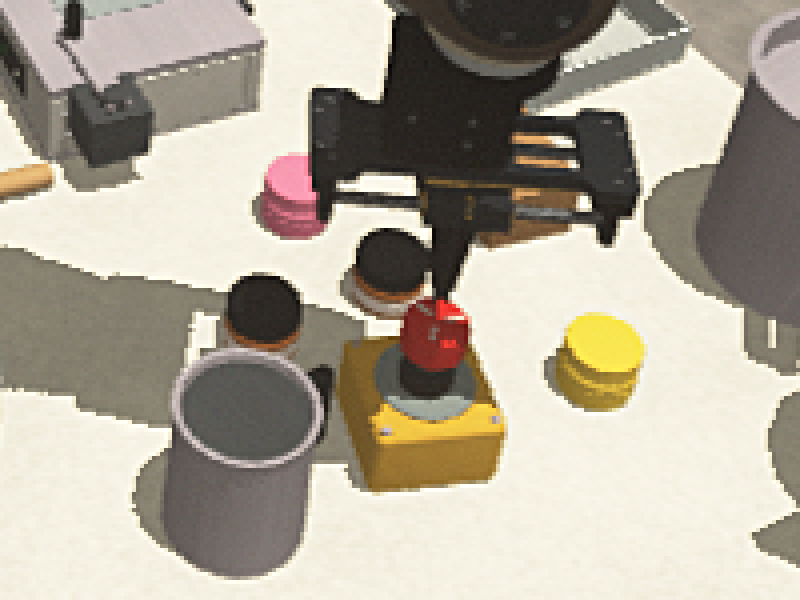

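Run:
```python
from h import *
for p in ([576,-368.5,101.4],[575.5,-371,111],[575.5,-371,87],[576,-368.5,140]):
  print(p,[round(x,1) for x in proj("side",p)],[round(x,1) for x in proj("top",p)])
z=np.load("side0.npz");P=cloud("side",z["d"]);im=z["im"]
hsv=cv2.cvtColor(im,cv2.COLOR_BGR2HSV)
red=((hsv[...,0]<10)|(hsv[...,0]>170))&(hsv[...,1]>120)&(abs(P[...,1]+370)<60)&(abs(P[...,0]-576)<60)
v,u=np.nonzero(red);print(u.min(),u.max(),v.min(),v.max())
for r in range(v.min(),v.max()+1,2):
  c=u[v==r]; print(r,c.min(),c.max(),P[r,int(c.mean())].round(1))
im,d=read_camera("side");P=cloud("side",d);print(P[278,409],P[272,410],P[270,408:414].round(0))
```

```text
[576, -368.5, 101.4] [np.float64(407.6), np.float64(282.4)] [np.float64(441.6), np.float64(175.9)]
[575.5, -371, 111] [np.float64(408.7), np.float64(280.5)] [np.float64(443.3), np.float64(175.2)]
[575.5, -371, 87] [np.float64(407.2), np.float64(287.1)] [np.float64(441.1), np.float64(177.2)]
[576, -368.5, 140] [np.float64(410.0), np.float64(271.5)] [np.float64(445.3), np.float64(172.5)]
400 417 274 292
274 407 407 [ 583.5 -352.7  112.4]
276 403 413 [ 581.4 -359.7  112.9]
278 401 415 [ 577.2 -365.3  113.3]
280 401 416 [ 573.9 -370.2  112.6]
282 400 417 [ 571.2 -374.3  110.8]
284 400 416 [ 566.4 -380.6  112.4]
286 400 415 [ 561.7 -383.4  110.4]
288 401 415 [ 565.3 -384.4  102.5]
290 403 414 [ 565.6 -385.6   96.4]
292 407 410 [ 565.8 -386.8   90.2]
[ 579.62567588 -366.23368927  113.09987889] [ 571.47630702 -373.54137325  145.0520057 ] [[ 563. -374.  157.]
 [ 566. -375.  156.]
 [ 568. -376.  155.]
 [ 572. -375.  153.]
 [ 571. -380.  158.]
 [ 575. -378.  155.]]
```

Run:
```python
from h import *
im,d=read_camera("side"); P=cloud("side",d)
m=(abs(P[...,0]-576)<45)&(abs(P[...,1]+369)<45)&(P[...,2]>60)
hsv=cv2.cvtColor(im,cv2.COLOR_BGR2HSV)
for r in range(255,296,2):
  c=np.nonzero(m[r])[0]
  print(r,[(int(u),*P[r,u].round(0).astype(int),int(hsv[r,u,1])) for u in c[::4]])
cv2.imwrite("pics/s3.png",cv2.resize(im[240:310,370:450],None,fx=8,fy=8,interpolation=0))
print(env.state())
```

```text
255 [(406, np.int64(538), np.int64(-385), np.int64(226), 60), (410, np.int64(546), np.int64(-389), np.int64(226), 38), (414, np.int64(551), np.int64(-395), np.int64(229), 44), (418, np.int64(561), np.int64(-397), np.int64(227), 27), (422, np.int64(567), np.int64(-404), np.int64(231), 48), (426, np.int64(575), np.int64(-407), np.int64(230), 24)]
257 [(408, np.int64(565), np.int64(-363), np.int64(189), 113), (412, np.int64(567), np.int64(-374), np.int64(197), 55), (416, np.int64(574), np.int64(-380), np.int64(199), 51), (420, np.int64(563), np.int64(-402), np.int64(224), 48), (424, np.int64(570), np.int64(-407), np.int64(226), 40)]
259 [(408, np.int64(564), np.int64(-366), np.int64(185), 146), (412, np.int64(567), np.int64(-376), np.int64(193), 71), (416, np.int64(574), np.int64(-381), np.int64(194), 78)]
261 [(408, np.int64(563), np.int64(-368), np.int64(181), 82), (412, np.int64(567), np.int64(-377), np.int64(187), 41), (416, np.int64(575), np.int64(-382), np.int64(188), 82)]
263 [(408, np.int64(562), np.int64(-371), np.int64(177), 59), (412, np.int64(572), np.int64(-374), np.int64(1
[... 3364 characters left out ...]
int64(588), np.int64(-383), np.int64(64), 41)]
{'t': 3.55, 'joints': array([-6.65637382e-01,  6.49728891e-01,  1.48018382e+00,  1.23904568e-04,
        1.01134994e+00, -9.76234087e-02]), 'qvel': array([ 0.00046516,  0.00024253, -0.00010375,  0.00019604, -0.00136018,
        0.00169785]), 'tau': array([ 3.49055172e-02, -6.97526121e+01, -2.43268150e+01,  6.74340664e-02,
        3.39330942e-02,  6.16690777e-04]), 'eef_pos': array([ 576.06520022, -368.4859765 ,  101.42559143]), 'tcp_rot': array([ 3.14125399e+00, -7.23724624e-05,  1.00271662e+00]), 'ft_force': array([ 0.3227016 , -0.26745328, -0.34630402]), 'moment': array([-0.09589219,  0.07962762, -0.01400497]), 'opening': 0.003844039103924601}
```

View pics/s3.png

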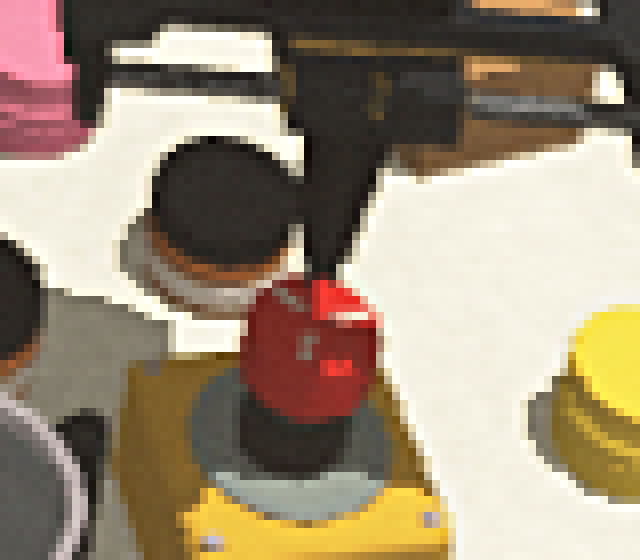

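Unexpected: the reading says the TCP is at z=101, yet there's no force, and the picture shows the finger ends still above the red head (side px 410,275). I'll go down in small steps until something touches.

arm_command:
  targets:
    - [[0,0,0],[0,0,0.003],255]
    - [[0,0,0],[0,0,0.006],255]
    - [[0,0,0],[0,0,0.006],255]

```text
t: 3.85
eef_pos: [575.8, -368.3, 94.5]
tcp_rot: [-3.141, -0.0, 1.003]
ft_force: [0.5, -0.1, -0.4]
opening: 0.004
```

arm_command:
  targets:
    - [[0,0,0],[0,0,0.003],255]
    - [[0,0,0],[0,0,0.006],255]
    - [[0,0,0],[0,0,0.006],255]

```text
t: 4.15
eef_pos: [575.8, -368.2, 88.5]
tcp_rot: [-3.141, -0.0, 1.003]
ft_force: [-0.4, 0.2, 0.1]
opening: 0.001
```

Run:
```python
from h import *
im,d=read_camera("side"); P=cloud("side",d)
cv2.imwrite("pics/s4.png",cv2.resize(im[240:310,370:450],None,fx=8,fy=8,interpolation=0))
im,d=read_camera("top"); 
cv2.imwrite("pics/t4.png",cv2.resize(im[100:240,370:510],None,fx=4,fy=4,interpolation=0))
```

```text
(no output)
```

View pics/s4.png

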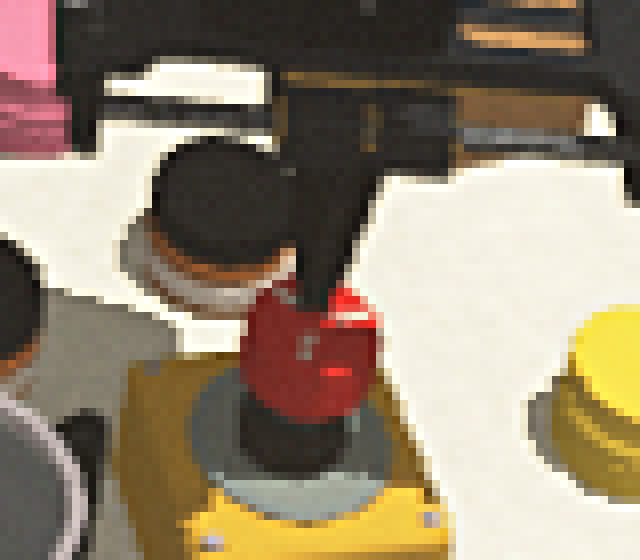

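View pics/t4.png

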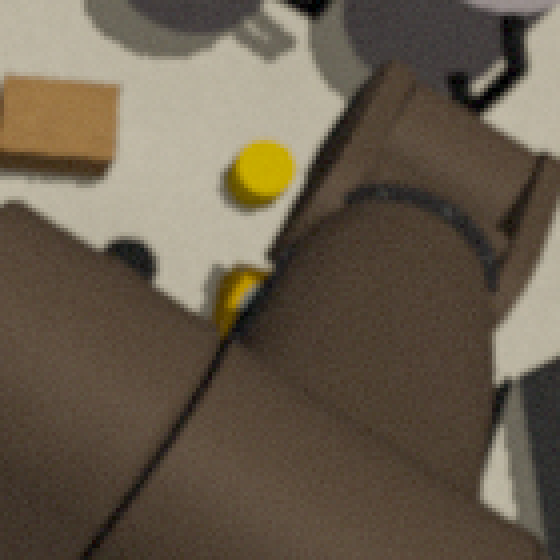

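Run:
```python
from h import *
z=np.load("side0.npz");P=cloud("side",z["d"]);im=z["im"]
m=(abs(P[...,0]-262)<110)&(abs(P[...,1]-567)<110)&(P[...,2]>100)
v,u=np.nonzero(m);print(u.min(),u.max(),v.min(),v.max())
q=P[m];o=np.argsort(q[:,2])[:12];print(q[o].round(0)); 
cv2.imwrite("pics/s5.png",cv2.resize(im[40:130,130:220],None,fx=6,fy=6,interpolation=0))
for p in ([262,567,178],[262+20,567+43,178],[262-20,567-43,178]): print(proj("side",p))
z=np.load("side1.npz");P=cloud("side",z["d"])
m=(abs(P[...,0]-544)<60)&(abs(P[...,1]+56)<60)&(P[...,2]>180)
q=P[m];o=np.argsort(q[:,2])[:12];print(q[o].round(0));
```

```text
135 194 4 115
[[237. 529. 215.]
 [249. 519. 217.]
 [233. 525. 217.]
 [245. 518. 218.]
 [239. 520. 218.]
 [250. 523. 218.]
 [282. 615. 218.]
 [242. 518. 218.]
 [278. 613. 220.]
 [229. 521. 220.]
 [271. 616. 220.]
 [291. 606. 220.]]
(np.float64(185.4239856102552), np.float64(118.57017852936627))
(np.float64(188.1692965487384), np.float64(112.6561190849463))
(np.float64(182.54343334431348), np.float64(124.77558029086946))
[[544. -65. 318.]
 [545. -67. 319.]
 [538. -64. 319.]
 [539. -62. 321.]
 [539. -67. 321.]
 [539. -51. 321.]
 [544. -65. 321.]
 [546. -66. 321.]
 [539. -58. 321.]
 [541. -48. 322.]
 [540. -60. 322.]
 [540. -55. 323.]]
```

View pics/s5.png

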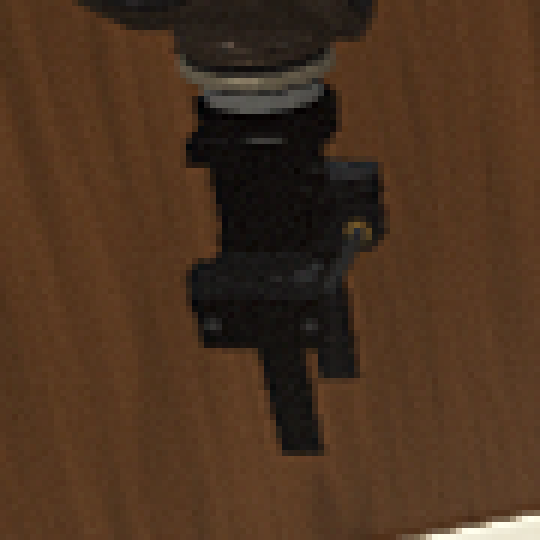

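arm_command:
  targets:
    - [[0,0,0],[0,0,0.003],255]
    - [[0,0,0],[0,0,0.005],255]
    - [[0,0,0],[0,0,0.005],255]

```text
t: 4.55
eef_pos: [575.9, -368.3, 83.7]
tcp_rot: [-3.141, -0.0, 1.003]
ft_force: [-0.8, 0.2, -0.0]
opening: 0.007
```

arm_command:
  targets:
    - [[0,0,0],[0,0,0.002],255]
    - [[0,0,0],[0,0,0.004],255]
    - [[0,0,0],[0,0,0.004],255]

```text
t: 4.85
eef_pos: [575.9, -368.3, 79.8]
tcp_rot: [-3.141, -0.0, 1.003]
ft_force: [0.6, 0.5, -0.2]
opening: 0.002
```

arm_command:
  targets:
    - [[0,0,0],[0,0,0.002],255]
    - [[0,0,0],[0,0,0.003],255]
    - [[0,0,0],[0,0,0.003],255]

```text
t: 5.15
eef_pos: [576.0, -368.4, 76.9]
tcp_rot: [-3.141, -0.0, 1.003]
ft_force: [0.0, -0.4, 1.0]
opening: 0.003
```

arm_command:
  targets:
    - [[0,0,0],[0,0,0.002],255]
    - [[0,0,0],[0,0,0.003],255]
    - [[0,0,0],[0,0,0.003],255]

```text
t: 5.45
eef_pos: [576.1, -368.5, 74.3]
tcp_rot: [3.141, -0.0, 1.003]
ft_force: [-0.1, 0.4, 2.7]
opening: 0.005
```

arm_command:
  targets:
    - [[0,0,0],[0,0,0.002],255]
    - [[0,0,0],[0,0,0.003],255]
    - [[0,0,0],[0,0,0.003],255]

```text
t: 5.75
eef_pos: [576.1, -368.5, 71.4]
tcp_rot: [3.141, -0.0, 1.003]
ft_force: [-0.7, 0.7, 4.3]
opening: 0.005
```

arm_command:
  targets:
    - [[0,0,0],[0,0,0.002],255]
    - [[0,0,0],[0,0,0.004],255]
    - [[0,0,0],[0,0,0.004],255]

```text
t: 6.05
eef_pos: [576.1, -368.5, 67.2]
tcp_rot: [3.141, -0.0, 1.003]
ft_force: [-0.8, 1.1, 4.4]
opening: 0.006
```

arm_command:
  targets:
    - [[0,0,0],[0,0,0.002],255]
    - [[0,0,0],[0,0,0.003],255]
    - [[0,0,0],[0,0,0.003],255]

```text
t: 6.35
eef_pos: [576.1, -368.5, 64.2]
tcp_rot: [3.141, -0.0, 1.003]
ft_force: [-0.7, -0.0, 4.8]
opening: 0.003
```

Run:
```python
from h import *
im,d=read_camera("side"); P=cloud("side",d)
cv2.imwrite("pics/s6.png",cv2.resize(im[240:310,370:450],None,fx=8,fy=8,interpolation=0))
```

View pics/s6.png

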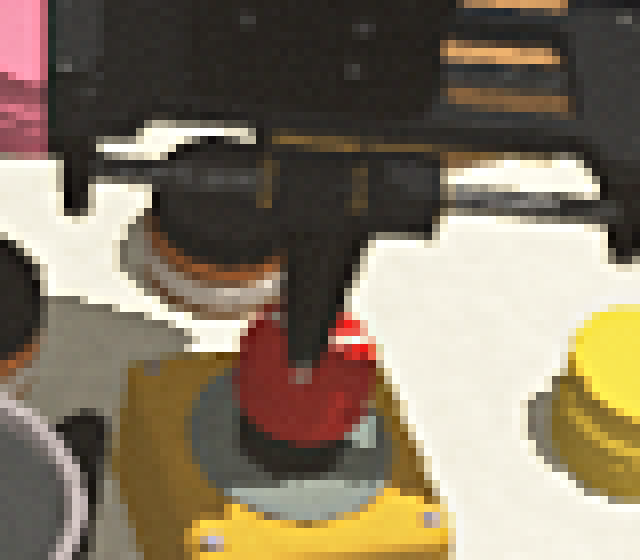

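arm_command:
  targets:
    - [[0,0,0],[0,0,0.001],255]
    - [[0,0,0],[0,0,0.002],255]
    - [[0,0,0],[0,0,0.002],255]

```text
t: 6.7
eef_pos: [576.3, -368.6, 63.1]
tcp_rot: [3.14, 0.0, 1.003]
ft_force: [-1.4, 1.5, 11.4]
opening: 0.004
```

arm_command:
  targets:
    - [[0,0,0],[0,0,0.001],255]
    - [[0,0,0],[0,0,0.002],255]
    - [[0,0,0],[0,0,0.002],255]

```text
t: 7.0
eef_pos: [576.8, -368.9, 62.9]
tcp_rot: [3.138, 0.0, 1.003]
ft_force: [-4.7, 3.9, 24.3]
opening: 0.005
```

arm_command:
  targets:
    - [[0,0,0],[0,0,-0.02],255]
    - [[0,0,0],[0,0,-0.06],255]
    - [[0,0,0],[0,0,-0.11],255]
    - [[0,0,0],[0,0,-0.13],255]
    - [[0,0,0],[0,0,-0.13],180]
    - [[0,0,0],[0,0,-0.13],180]

```text
t: 7.6
eef_pos: [575.6, -368.1, 189.2]
tcp_rot: [-3.141, -0.0, 1.003]
ft_force: [-0.1, 0.0, -0.5]
opening: 0.119
```

Run:
```python
from h import *
im,d=read_camera("side"); P=cloud("side",d)
hsv=cv2.cvtColor(im,cv2.COLOR_BGR2HSV)
red=((hsv[...,0]<10)|(hsv[...,0]>170))&(hsv[...,1]>120)&(abs(P[...,1]+370)<60)&(abs(P[...,0]-576)<60)
q=P[red]; print(len(q),np.percentile(q[:,2],[50,70,85]),disk("side",red&(q[:,2].max()>0)&(P[...,2]>97),101))
# chest/latch numbers
c=np.array([579,135.5]); a=-.0803; x=np.array([np.cos(a),np.sin(a)]); y=np.array([-np.sin(a),np.cos(a)])
pv=c-50*x-210*y; print("pivot",pv,"pin0",pv+75*y,"pin1.65",pv+75*(np.cos(1.65)*y-np.sin(1.65)*x),"handle",c-135*x)
print(im.shape, env.state()['opening'])
```

```text
234 [ 99.95362106 101.59887998 102.70899724] [(407.9, 283.8, 139.0, array([ 574.1, -372.3,  101. ]))]
pivot [512.31623216 -69.81262773] pin0 [518.33226198   4.94569879] pin1.65 [437.31627724 -69.73040324] handle [444.43501225 146.32885367]
(400, 640, 3) 0.15671329389076394
```

```bash
python3 -c "
from h import *
go([518,5,150],-0.08)"
```

```text
t 7.65 tcp [ 575.4 -368.   188.4] rot [-3.139 -0.     1.003] q6 -0.1 -> 0.09 F [-0.5 -0.7 -0.5] op 0.157
  turn [-0.002 -0.001 -0.488] shift [ 0.2835 -0.2489  0.0391] rows>= 8
```

arm_command:
  targets:
    - [[0,0,-0.49],[0.283,-0.249,0.0],190]
    - [[0,0,-0.49],[0.283,-0.249,0.0],190]
    - [[0,0,-0.49],[0.283,-0.249,0.0],190]
    - [[0,0,-0.49],[0.283,-0.249,0.0],190]
    - [[0,0,-0.49],[0.283,-0.249,0.0],190]
    - [[0,0,-0.49],[0.283,-0.249,0.0],190]
    - [[0,0,-0.49],[0.283,-0.249,0.04],190]
    - [[0,0,-0.49],[0.283,-0.249,0.04],190]

```text
t: 8.45
eef_pos: [516.6, 6.6, 148.1]
tcp_rot: [-3.139, -0.0, 1.494]
ft_force: [0.7, -0.7, 1.1]
opening: 0.253
```

arm_command:
  targets:
    - [[0,0,0],[0,0,0],190]
    - [[0,0,0],[0,0,0],190]
    - [[0,0,0],[0,0,0],190]

```text
t: 8.75
eef_pos: [518.6, 3.3, 149.9]
tcp_rot: [-3.141, 0.0, 1.492]
ft_force: [0.5, 0.0, 0.6]
opening: 0.255
```

Run:
```python
from h import *
go([518,5,59],-0.08)
im,d=read_camera("side"); cv2.imwrite("pics/s7.png",cv2.resize(im[140:260,270:390],None,fx=5,fy=5,interpolation=0))
```

```text
t 8.75 tcp [518.6   3.3 149.9] rot [-3.141  0.     1.492] q6 -0.04 -> 0.09 F [0.5 0.  0.6] op 0.255
  turn [-0.     0.     0.001] shift [ 0.0016 -0.0007  0.0909] rows>= 2
```

View pics/s7.png

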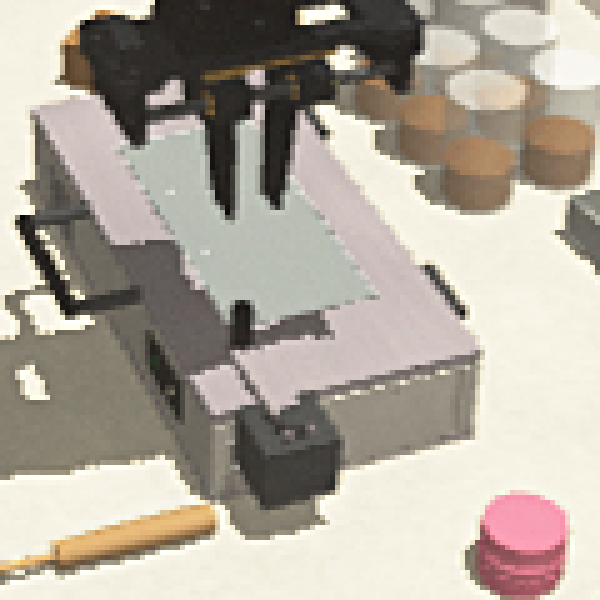

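Run:
```python
from h import *
for p in ([518.6,3.3,186],[518.6,3.3,117],[518,5,90]): print(np.round(proj("side",p),1))
z=np.load("side0.npz"); print()
im=z["im"]; g=im.sum(2)[195:215,310:330]; print(g[2:18])
```

```text
[319.6 181.1]
[319. 200.]
[318.4 206.8]

[[480 426 520 512 508 508 519 507 509 511 512 514 514 518 509 516 509 515
  510 510]
 [533 509 504 512 518 519 519 525 524 524 512 510 511 514 506 513 510 513
  510 515]
 [550 493 417 511 518 522 520 523 516 524 522 523 515 521 514 513 511 508
  515 509]
 [542 550 512 434 525 534 453 208 136 240 447 533 510 513 514 514 513 511
  512 509]
 [534 554 561 542 518 498 310  81 105  70 313 537 517 517 514 517 513 517
  511 506]
 [539 544 560 493 444 466 197  94 128  92 230 457 540 518 515 507 506 510
  522 497]
 [550 552 554 565 574 484 207  88 119  89 232 465 515 505 516 495 425 444
  557 540]
 [551 551 551 562 606 564 196  97 117  91 254 422 393 455 564 544 552 552
  548 539]
 [547 553 556 563 578 497 128 101 115  92 371 605 563 546 539 539 539 544
  548 534]
 [546 556 562 566 587 518 227 103 121  72 368 604 560 545 537 543 537 537
  549 542]
 [543 553 564 573 521 323 115 103 116  70 348 597 554 540 542 537 542 538
  547 549]
 [558 552 558 516 338 222 122  91  93  73 348 587 555 552 537 540 542 535
  546 550]
 [558 547 568 517 381 343 187 176 135 205 436 572 559 550 550 540 543 537
  546 538]
 [546 549 556 481 242 281 505 584 455 502 568 555 543 551 549 538 547 538
  541 540]
 [550 544 546 568 505 232 316 532 593 570 548 536 547 543 551 552 538 536
  542 536]
 [543 547 552 548 564 499 259 397 565 563 546 539 545 537 545 542 545 541
  546 543]]
```

arm_command:
  targets:
    - [[0,0,0],[0.001,-0.002,0.03],190]
    - [[0,0,0],[0.001,-0.002,0.05],190]
    - [[0,0,0],[0.001,-0.002,0.065],190]
    - [[0,0,0],[0.001,-0.002,0.08],190]
    - [[0,0,0],[0.001,-0.002,0.09],190]
    - [[0,0,0],[0.001,-0.002,0.09],190]
    - [[0,0,0],[0.001,-0.002,0.09],190]

```text
t: 9.5
eef_pos: [516.7, 4.8, 60.5]
tcp_rot: [3.141, -0.0, 1.492]
ft_force: [0.1, 0.1, 0.5]
opening: 0.257
```

arm_command:
  targets:
    - [[0,0,0],[0,0,0],255]
    - [[0,0,0],[0,0,0],255]
    - [[0,0,0],[0,0,0],255]
    - [[0,0,0],[0,0,0],255]

```text
t: 9.9
eef_pos: [516.9, 5.2, 60.7]
tcp_rot: [3.14, 0.0, 1.493]
ft_force: [0.9, -0.1, 4.8]
opening: 0.14
```

arm_command:
  targets:
    - [[0,0,0],[0,0,-0.002],210]
    - [[0,0,-0.13],[-0.0006,-0.0097,-0.002],210]
    - [[0,0,-0.26],[-0.0025,-0.0193,-0.002],210]
    - [[0,0,-0.39],[-0.0056,-0.0285,-0.002],210]
    - [[0,0,-0.52],[-0.01,-0.0373,-0.002],210]
    - [[0,0,-0.65],[-0.0153,-0.0454,-0.002],210]
    - [[0,0,-0.78],[-0.0217,-0.0527,-0.002],210]
    - [[0,0,-0.78],[-0.0217,-0.0527,-0.002],210]

```text
t: 10.7
eef_pos: [461.4, -12.5, 62.2]
tcp_rot: [-3.141, -0.001, 2.274]
ft_force: [-0.3, 0.6, -0.8]
opening: 0.18
```

Run:
```python
from h import *
pv=np.array([511,-70]);a=-.08;x=np.array([np.cos(a),np.sin(a)]); y=np.array([-np.sin(a),np.cos(a)])
s=env.state();R0=Ro.from_euler('xyz',s['tcp_rot']);print(s['eef_pos'],s['opening'],s['ft_force'])
r=s['eef_pos'][:2]-pv; print("ang",np.arctan2(-r@x,r@y),np.linalg.norm(r))
for t in np.arange(.91,1.75,.13):
    p=pv+75*(np.cos(t)*y-np.sin(t)*x); R1=Ro.from_euler('xyz',[np.pi,0,a+t+np.pi/2])
    print(round(t,2),(R0.inv()*R1).as_rotvec().round(3),(R0.inv().apply(np.r_[p,59.5]-s['eef_pos'])/1000).round(4))
```

```text
[461.44243353 -12.50275003  62.23597753] 0.17976451864933127 [-0.33670958  0.55347033 -0.75690336]
ang 0.7913690399453212 75.90708892193477
0.91 [-0.    -0.001 -0.127] [-0.0015 -0.0089  0.0027]
1.04 [-0.    -0.001 -0.257] [-0.0034 -0.0184  0.0027]
1.17 [-0.    -0.001 -0.387] [-0.0064 -0.0277  0.0027]
1.3 [-0.    -0.001 -0.517] [-0.0107 -0.0364  0.0027]
1.43 [-0.    -0.001 -0.647] [-0.016  -0.0446  0.0027]
1.56 [-0.    -0.001 -0.777] [-0.0224 -0.052   0.0027]
1.69 [-0.    -0.001 -0.907] [-0.0297 -0.0584  0.0027]
```

arm_command:
  targets:
    - [[0,0,-0.13],[-0.0015,-0.009,0],210]
    - [[0,0,-0.26],[-0.0034,-0.0184,0],210]
    - [[0,0,-0.39],[-0.0064,-0.0277,0],210]
    - [[0,0,-0.52],[-0.0107,-0.0364,0],210]
    - [[0,0,-0.65],[-0.016,-0.0446,0],210]
    - [[0,0,-0.78],[-0.0224,-0.052,0],210]
    - [[0,0,-0.91],[-0.0297,-0.0584,0],210]
    - [[0,0,-0.91],[-0.0297,-0.0584,0],210]

```text
t: 11.5
eef_pos: [437.1, -73.2, 62.1]
tcp_rot: [3.142, 0.0, -3.103]
ft_force: [-0.0, -1.2, -1.0]
opening: 0.174
```

arm_command:
  targets:
    - [[0,0,0],[0,0,0],180]
    - [[0,0,0],[0,0,0],180]
    - [[0,0,0],[0,0,-0.04],180]
    - [[0,0,0],[0,0,-0.08],180]
    - [[0,0,0],[0,0,-0.1],160]
    - [[0,0,0],[0,0,-0.1],160]

```text
t: 12.1
eef_pos: [438.0, -72.6, 164.6]
tcp_rot: [-3.14, 0.005, -3.103]
ft_force: [-0.3, -0.3, -1.0]
opening: 0.365
```

Run:
```python
from h import *
c=np.array([577.6,135.4]); a=-.08; x=np.array([np.cos(a),np.sin(a)]); y=np.array([-np.sin(a),np.cos(a)])
print("handle",c-135*x)
go([*(c-135*x),120],a)
for n in("side",):
    im,d=read_camera(n); cv2.imwrite(f"pics/{n}8.png",cv2.resize(im[140:260,230:390],None,fx=5,fy=5))
```

```text
handle [443.03176965 146.18848369]
t 12.1 tcp [438.  -72.6 164.6] rot [-3.14   0.005 -3.103] q6 -1.92 -> 0.4 F [-0.3 -0.3 -1. ] op 0.365
  turn [0.003 0.005 1.69 ] shift [-0.0133  0.2185  0.0443] rows>= 12
```

View pics/side8.png

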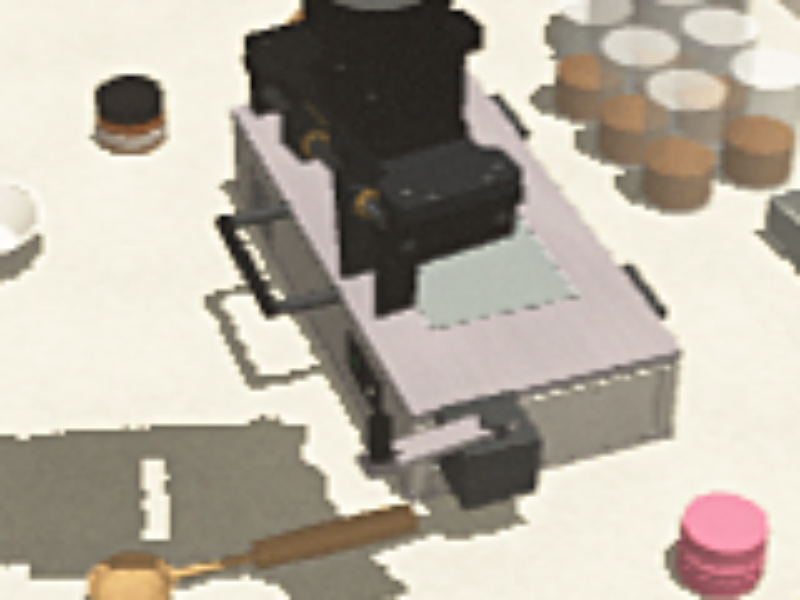

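The latch arm now points along the chest's front (pin at crop px (378,435)). Next is the handle.

arm_command:
  targets:
    - [[0,0,1.0],[-0.013,0.218,0],148]
    - [[0,0,1.0],[-0.013,0.218,0],148]
    - [[0,0,1.0],[-0.013,0.218,0],148]
    - [[0,0,1.0],[-0.013,0.218,0],148]
    - [[0,0,1.0],[-0.013,0.218,0],148]
    - [[0,0,1.0],[-0.013,0.218,0],148]
    - [[0,0,1.0],[-0.013,0.218,0],148]
    - [[0,0,1.0],[-0.013,0.218,0],148]

```text
t: 12.95
eef_pos: [439.9, 146.4, 160.6]
tcp_rot: [-3.139, -0.001, 2.177]
ft_force: [1.0, -0.6, -0.8]
opening: 0.417
```

arm_command:
  targets:
    - [[0,0,0.69],[0,0,0],148]
    - [[0,0,0.69],[0,0,0],148]
    - [[0,0,0.69],[0,0,0],148]
    - [[0,0,0.69],[0,0,0],148]
    - [[0,0,0.69],[0,0,0],148]
    - [[0,0,0.69],[0,0,0],148]
    - [[0,0,0.69],[0,0,0],148]

```text
t: 13.65
eef_pos: [440.3, 145.8, 161.2]
tcp_rot: [-3.14, 0.0, 1.495]
ft_force: [-0.2, 0.1, -0.0]
opening: 0.42
```

Run:
```python
from h import *
z=np.load("top0.npz"); im,d=z["im"],z["d"]; g=cv2.cvtColor(im,cv2.COLOR_BGR2GRAY)
# bar rows in columns 275..290
for u in (274,280,286,292): 
    col=g[215:238,u].astype(int); print(u,col)
    # refine dark centroid nearest
for v in (222,224,226,228): print(v,onplane("top",283,v,70).round(1))
go([443,146,13],-.08)
```

```text
274 [ 59  68  81  90 119 151 155 156 157 154 136  70  27  47 108 136 116  88
  87 118 150 160 156]
280 [ 60  70  73  85 117 149 157 153 157 156 139  79  19  47 108 148 138  95
  92 118 150 153 155]
286 [ 61  65  71  90 121 151 155 156 153 154 135  79  30  44 107 145 131  95
  88 111 145 156 156]
292 [ 59  59  73  91 117 153 157 156 153 153 140  89  36  35  85 127 135 101
  82  95 126 146 152]
222 [465.2 143.8  70. ]
224 [458.8 144.1  70. ]
226 [452.4 144.4  70. ]
228 [446.1 144.6  70. ]
t 13.65 tcp [440.3 145.8 161.2] rot [-3.14   0.     1.495] q6 0.25 -> 0.4 F [-0.2  0.1 -0. ] op 0.42
  turn [-0.002  0.     0.004] shift [0.0005 0.0029 0.1482] rows>= 3
```

arm_command:
  targets:
    - [[0,0,0],[0,0.006,0.04],148]
    - [[0,0,0],[0,0.006,0.08],148]
    - [[0,0,0],[0,0.006,0.1],148]
    - [[0,0,0],[0,0.006,0.12],148]
    - [[0,0,0],[0,0.006,0.135],148]
    - [[0,0,0],[0,0.006,0.14],148]
    - [[0,0,0],[0,0.006,0.14],148]

```text
t: 14.35
eef_pos: [446.4, 145.2, 21.6]
tcp_rot: [-3.14, 0.0, 1.494]
ft_force: [0.2, -1.0, 1.4]
opening: 0.417
```

arm_command:
  targets:
    - [[0,0,0],[0,0,0],255]
    - [[0,0,0],[0,0,0],255]
    - [[0,0,0],[0,0,0],255]
    - [[0,0,0],[0,0,0],255]
    - [[0,0,0],[0,0,0],255]

```text
t: 14.85
eef_pos: [448.2, 145.2, 22.7]
tcp_rot: [3.138, -0.001, 1.493]
ft_force: [4.2, -1.4, 2.2]
opening: 0.12
```

Run:
```python
import numpy as np
p0=.022
for s in (0,.56,1.12,1.6,1.72):
  print(s)
  for t in np.arange(s+.07,s+.57,.07): print("  %.2f y=%.4f z=%.4f"%(t,.225*(np.cos(p0+s)-np.cos(p0+t)),-.225*(np.sin(p0+t)-np.sin(p0+s))))
```

```text
0
  0.07 y=0.0009 z=-0.0157
  0.14 y=0.0029 z=-0.0313
  0.21 y=0.0060 z=-0.0468
  0.28 y=0.0101 z=-0.0620
  0.35 y=0.0153 z=-0.0768
  0.42 y=0.0216 z=-0.0913
  0.49 y=0.0288 z=-0.1053
  0.56 y=0.0370 z=-0.1187
0.56
  0.63 y=0.0091 z=-0.0128
  0.70 y=0.0191 z=-0.0250
  0.77 y=0.0299 z=-0.0365
  0.84 y=0.0415 z=-0.0471
  0.91 y=0.0538 z=-0.0570
  0.98 y=0.0668 z=-0.0659
  1.05 y=0.0803 z=-0.0739
  1.12 y=0.0944 z=-0.0809
1.12
  1.19 y=0.0145 z=-0.0060
  1.26 y=0.0295 z=-0.0111
  1.33 y=0.0447 z=-0.0150
  1.40 y=0.0602 z=-0.0179
  1.47 y=0.0758 z=-0.0197
  1.54 y=0.0916 z=-0.0204
  1.61 y=0.1073 z=-0.0199
  1.68 y=0.1230 z=-0.0184
1.6
  1.67 y=0.0157 z=0.0014
  1.74 y=0.0312 z=0.0038
  1.81 y=0.0466 z=0.0073
  1.88 y=0.0617 z=0.0119
  1.95 y=0.0764 z=0.0176
  2.02 y=0.0906 z=0.0242
  2.09 y=0.1044 z=0.0319
  2.16 y=0.1176 z=0.0404
1.72
  1.79 y=0.0154 z=0.0032
  1.86 y=0.0306 z=0.0075
  1.93 y=0.0454 z=0.0129
  2.00 y=0.0598 z=0.0192
  2.07 y=0.0737 z=0.0266
  2.14 y=0.0871 z=0.0349
  2.21 y=0.0998 z=0.0441
  2.28 y=0.1119 z=0.0542
```

arm_command:
  targets:
    - [[0,0,0],[0.0,0.002,-0.0157],255]
    - [[0,0,0],[0.0,0.004,-0.0313],255]
    - [[0,0,0],[0.0,0.0075,-0.0468],255]
    - [[0,0,0],[0.0,0.012,-0.062],255]
    - [[0,0,0],[0.0,0.017,-0.0768],255]
    - [[0,0,0],[0.0,0.0235,-0.0913],255]
    - [[0,0,0],[0.0,0.031,-0.1053],255]
    - [[0,0,0],[0.0,0.039,-0.1187],255]

```text
t: 15.65
eef_pos: [482.5, 142.2, 140.8]
tcp_rot: [-3.134, 0.001, 1.493]
ft_force: [-9.3, 1.2, 0.0]
opening: 0.118
```

arm_command:
  targets:
    - [[0,0,0],[0.0,0.009,-0.013],255]
    - [[0,0,0],[0.0,0.019,-0.025],255]
    - [[0,0,0],[0.0,0.03,-0.0365],255]
    - [[0,0,0],[0.0,0.0415,-0.047],255]
    - [[0,0,0],[0.0,0.054,-0.057],255]
    - [[0,0,0],[0.0,0.067,-0.066],255]
    - [[0,0,0],[0.0,0.08,-0.074],255]
    - [[0,0,0],[0.0,0.0945,-0.081],255]

```text
t: 16.45
eef_pos: [577.9, 134.1, 224.3]
tcp_rot: [-3.139, 0.002, 1.493]
ft_force: [-11.5, -6.3, 14.8]
opening: 0.12
```

Run:
```python
from h import *
go([577.6,135,300],-.08)
for n in("side",):
    im,d=read_camera(n); cv2.imwrite(f"pics/{n}9.png",cv2.resize(im[80:260,230:450],None,fx=3.5,fy=3.5))
```

```text
t 16.45 tcp [577.9 134.1 224.3] rot [-3.139e+00  2.000e-03  1.493e+00] q6 0.2 -> 0.31 F [-11.5  -6.3  14.8] op 0.12
  turn [-0.003  0.002  0.002] shift [ 0.0008 -0.0006 -0.0757] rows>= 2
```

View pics/side9.png

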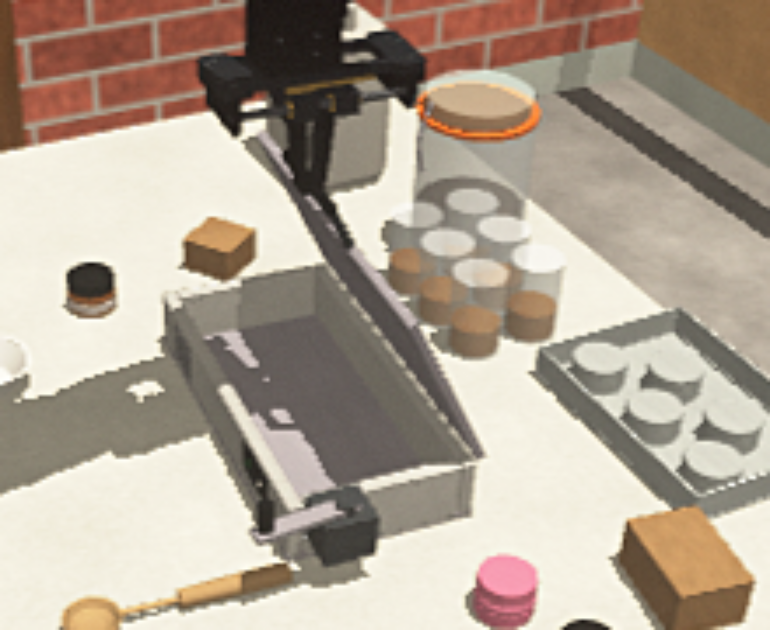

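The lid follows the gripper and the trough is empty. I'll carry on to about 1.68 rad.

arm_command:
  targets:
    - [[0,0,0],[0.0,0.0145,-0.008],255]
    - [[0,0,0],[0.0,0.0295,-0.014],255]
    - [[0,0,0],[0.0,0.0447,-0.018],255]
    - [[0,0,0],[0.0,0.06,-0.021],255]
    - [[0,0,0],[0.0,0.076,-0.023],255]
    - [[0,0,0],[0.0,0.0916,-0.0235],255]
    - [[0,0,0],[0.0,0.107,-0.023],255]
    - [[0,0,0],[0.0,0.123,-0.022],255]

```text
t: 17.3
eef_pos: [702.1, 124.2, 244.0]
tcp_rot: [-3.14, 0.002, 1.492]
ft_force: [-4.0, -4.7, -0.4]
opening: 0.116
```

arm_command:
  targets:
    - [[0,0,0],[0,0.0,0],255]
    - [[0,0,0],[0,0,0],255]

```text
t: 17.5
eef_pos: [702.9, 124.1, 243.8]
tcp_rot: [3.14, 0.001, 1.492]
ft_force: [3.1, -5.4, 0.5]
opening: 0.114
```

arm_command:
  targets:
    - [[0,0,0],[0,0,0],150]
    - [[0,0,0],[0,0,0],150]
    - [[0,0,0],[0,0,0],150]
    - [[0,0,0],[0,0,-0.04],150]
    - [[0,0,0],[0,0,-0.09],150]
    - [[0,0,0],[0,0,-0.12],0]
    - [[0,0,0],[0,-0.05,-0.12],0]
    - [[0,0,0],[0,-0.1,-0.12],0]

```text
t: 18.3
eef_pos: [602.1, 133.2, 363.6]
tcp_rot: [3.141, -0.001, 1.493]
ft_force: [-0.0, -0.4, 0.2]
opening: 0.606
```

Run:
```python
from h import *
go([632,-259,120],0)
go([600,0,350],0)
```

```text
t 18.3 tcp [602.1 133.2 363.6] rot [ 3.141e+00 -1.000e-03  1.493e+00] q6 0.19 -> -0.39 F [-0.  -0.4  0.2] op 0.606
  turn [ 0.001 -0.    -0.078] shift [-0.3888  0.0603  0.2435] rows>= 10
t 18.3 tcp [602.1 133.2 363.6] rot [ 3.141e+00 -1.000e-03  1.493e+00] q6 0.19 -> 0.0 F [-0.  -0.4  0.2] op 0.606
  turn [ 0.001 -0.    -0.078] shift [-0.1329  0.0083  0.0136] rows>= 3
```

arm_command:
  targets:
    - [[0,0,-0.078],[-0.388,0.06,0.0],0]
    - [[0,0,-0.078],[-0.388,0.06,0.0],0]
    - [[0,0,-0.078],[-0.388,0.06,0.0],0]
    - [[0,0,-0.078],[-0.388,0.06,0.0],0]
    - [[0,0,-0.078],[-0.388,0.06,0.0],0]
    - [[0,0,-0.078],[-0.388,0.06,0.05],0]
    - [[0,0,-0.078],[-0.388,0.06,0.15],0]
    - [[0,0,-0.078],[-0.388,0.06,0.2],0]

```text
t: 19.1
eef_pos: [628.9, -215.6, 260.9]
tcp_rot: [3.139, 0.001, 1.569]
ft_force: [1.0, -0.7, 0.2]
opening: 1.0
```

```bash
cat >> h.py <<'E'
def jars(n,save=None):
    im,d=read_camera(n); P=cloud(n,d); Z=P[...,2]; hsv=cv2.cvtColor(im,cv2.COLOR_BGR2HSV)
    dark=(hsv[...,2]<70)&(Z>33)&(Z<49)&(P[...,0]>250)
    for o in disk(n,dark,40):
        if o[2]<500: print(n,o)
    if save: cv2.imwrite(save,im)
    return im,d,P
E
python3 - <<'E'
from h import *
jars("side","pics/s10.png"); jars("top","pics/t10.png")
go([632,-260,-25],0)
E
```

```text
side (365.5, 276.2, 204.0, array([ 527.3, -260.2,   40. ]))
side (397.7, 264.3, 189.0, array([ 631.1, -261. ,   40. ]))
side (327.6, 237.1, 46.5, array([507.2, -79.4,  40. ]))
side (255.2, 159.2, 77.0, array([462.1, 415.4,  40. ]))
top (200.1, 229.2, 154.0, array([463.8, 415.6,  40. ]))
top (509.1, 225.0, 85.0, array([ 413.4, -585.6,   40. ]))
t 19.2 tcp [ 626.6 -214.7  255. ] rot [-3.133 -0.004  1.568] q6 -0.43 -> -0.39 F [-0.4  0.7 -0.5] op 0.999
  turn [-0.009 -0.004 -0.003] shift [-0.0464  0.0081  0.2797] rows>= 6
```

View pics/s10.png

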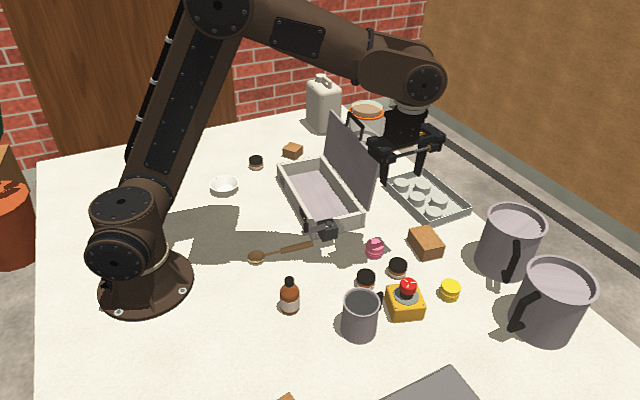

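arm_command:
  targets:
    - [[0,0,0],[-0.045,0.006,0.05],0]
    - [[0,0,0],[-0.045,0.006,0.1],0]
    - [[0,0,0],[-0.045,0.006,0.14],0]
    - [[0,0,0],[-0.045,0.006,0.16],0]
    - [[0,0,0],[-0.045,0.006,0.16],0]
    - [[0,0,0],[-0.045,0.006,0.16],0]

```text
t: 19.8
eef_pos: [636.1, -257.9, 103.5]
tcp_rot: [3.14, 0.001, 1.572]
ft_force: [-0.4, -0.0, 0.0]
opening: 1.0
```

```bash
python3 -c "
from h import *
go([632,-260,-28],0)"
```

```text
t 19.8 tcp [ 636.1 -257.9  103.5] rot [3.140e+00 1.000e-03 1.572e+00] q6 -0.48 -> -0.39 F [-0.4 -0.   0. ] op 1.0
  turn [0.002 0.001 0.001] shift [-0.002  -0.0044  0.1315] rows>= 3
```

arm_command:
  targets:
    - [[0,0,0],[-0.002,-0.004,0.04],0]
    - [[0,0,0],[-0.002,-0.004,0.08],0]
    - [[0,0,0],[-0.002,-0.004,0.1],0]
    - [[0,0,0],[-0.002,-0.004,0.12],0]
    - [[0,0,0],[-0.002,-0.004,0.13],0]
    - [[0,0,0],[-0.002,-0.004,0.13],0]

```text
t: 20.4
eef_pos: [631.7, -260.2, -27.8]
tcp_rot: [3.141, 0.0, 1.571]
ft_force: [0.5, 0.9, -1.0]
opening: 1.003
```

arm_command:
  targets:
    - [[0,0,0],[0,0,0],255]
    - [[0,0,0],[0,0,0],255]
    - [[0,0,0],[0,0,0],255]
    - [[0,0,0],[0,0,0],255]
    - [[0,0,0],[0,0,0],255]
    - [[0,0,0],[0,0,0],255]

```text
t: 21.0
eef_pos: [631.3, -260.4, -28.5]
tcp_rot: [3.141, 0.0, 1.571]
ft_force: [1.0, -0.5, 0.6]
opening: 0.549
```

arm_command:
  targets:
    - [[0,0,0],[0,0,-0.03],255]
    - [[0,0,0],[0,0,-0.08],255]
    - [[0,0,0],[0,0,-0.13],255]
    - [[0,0,0],[0,0,-0.18],255]
    - [[0,0,0],[0,0,-0.2],255]
    - [[0,0,0],[0,0,-0.2],255]

```text
t: 21.6
eef_pos: [632.0, -260.9, 174.8]
tcp_rot: [3.137, 0.003, 1.571]
ft_force: [-0.1, -0.2, -2.0]
opening: 0.547
```

Run:
```python
from h import *
im,d=read_camera("top"); P=cloud("top",d); Z=P[...,2]
cv2.imwrite("pics/t11.png",cv2.resize(im[120:250,200:400],None,fx=4,fy=4,interpolation=0))
c=np.array([581,135.4]); a=-.08; x=np.array([np.cos(a),np.sin(a)]); y=np.array([-np.sin(a),np.cos(a)])
rel=(P[...,:2]-c); X=rel@x; Y=rel@y
# rim at z~62; floor z~8 extents
fl=(Z<22)&(abs(X)<80)&(abs(Y)<170)&(Z>0)
for yy in (-120,-60,0,60,120):
    s=fl&(abs(Y-yy)<8); print(yy,X[s].min().round(1),X[s].max().round(1),np.median(Z[s]).round(1))
for xx in (-40,0):
    s=fl&(abs(X-xx)<8); print("x",xx,Y[s].min().round(1),Y[s].max().round(1))
rim=(Z>52)&(Z<72)&(abs(X)<110)&(abs(Y)<200)
for yy in (-120,-60,0,60,120):
    s=rim&(abs(Y-yy)<8)&(X<0); print("front rim",yy,np.sort(X[s])[[0,-1]].round(1))
for xx in (-40,0,30):
    s=rim&(abs(X-xx)<8); print("side rim",xx, Y[s&(Y<0)].min().round(1),Y[s&(Y<0)].max().round(1),Y[s&(Y>0)].min().round(1),Y[s&(Y>0)].max().round(1))
```

```text
-120 75.8 75.8 21.0
-60 56.9 76.1 10.5
0 -62.8 77.2 9.6
60 -64.1 77.7 8.8
120 -61.1 78.1 9.2
x -40 -9.9 164.6
x 0 -28.5 164.8Traceback (most recent call last):
  File "<stdin>", line 14, in <module>
IndexError: index 0 is out of bounds for axis 0 with size 0
```

View pics/t11.png

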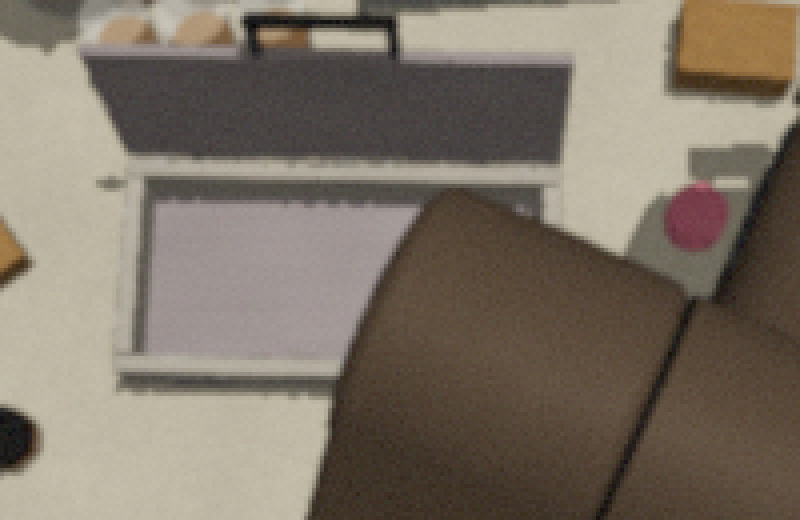

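```bash
python3 -c "
from h import *
go([573.5,36,150],np.pi/2-.088)"
```

```text
t 21.65 tcp [ 631.1 -260.4  172. ] rot [3.140e+00 1.000e-03 1.571e+00] q6 -0.49 -> -1.42 F [-0.5 -0.2 -2.4] op 0.541
  turn [ 1.000e-03  2.000e-03 -1.483e+00] shift [ 0.2964 -0.0576  0.0217] rows>= 10
```

arm_command:
  targets:
    - [[0,0,-1.0],[0.296,-0.058,0],255]
    - [[0,0,-1.0],[0.296,-0.058,0],255]
    - [[0,0,-1.0],[0.296,-0.058,0],255]
    - [[0,0,-1.0],[0.296,-0.058,0],255]
    - [[0,0,-1.0],[0.296,-0.058,0],255]
    - [[0,0,-1.0],[0.296,-0.058,0],255]
    - [[0,0,-1.0],[0.296,-0.058,0],255]
    - [[0,0,-1.0],[0.296,-0.058,0],255]

```text
t: 22.45
eef_pos: [571.8, 37.1, 169.3]
tcp_rot: [-3.14, -0.003, 2.575]
ft_force: [-0.2, 0.2, -1.0]
opening: 0.539
```

arm_command:
  targets:
    - [[0,0,-0.483],[0,0,0.05],255]
    - [[0,0,-0.483],[0,0,0.05],255]
    - [[0,0,-0.483],[0,0,0.05],255]
    - [[0,0,-0.483],[0,0,0.05],255]
    - [[0,0,-0.483],[0,0,0.05],255]
    - [[0,0,-0.483],[0,0,0.05],255]

```text
t: 23.05
eef_pos: [572.7, 34.9, 120.4]
tcp_rot: [3.142, -0.001, 3.049]
ft_force: [0.2, -0.6, -2.1]
opening: 0.542
```

Run:
```python
from h import *
go([573.5,36,-18],np.pi/2-.088)
im,d=read_camera("side"); cv2.imwrite("pics/s12.png",cv2.resize(im[80:280,230:430],None,fx=3,fy=3))
```

```text
t 23.05 tcp [572.7  34.9 120.4] rot [ 3.142e+00 -1.000e-03  3.049e+00] q6 -1.53 -> -1.42 F [ 0.2 -0.6 -2.1] op 0.542
  turn [ 0.    -0.001 -0.004] shift [-0.0009  0.0011  0.1384] rows>= 3
```

View pics/s12.png

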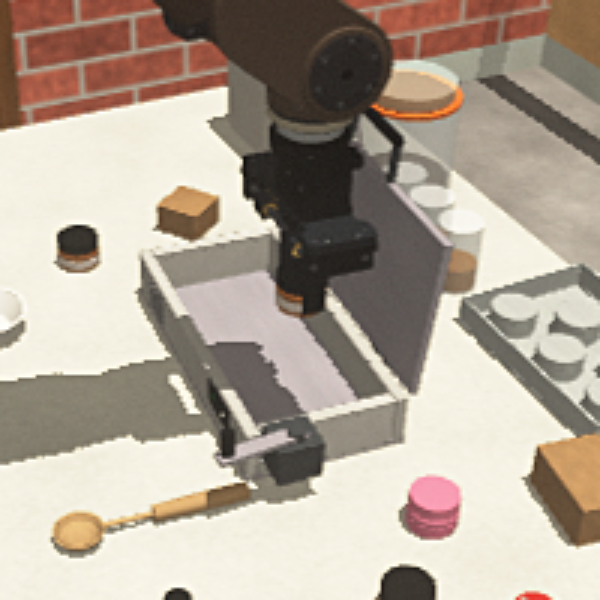

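arm_command:
  targets:
    - [[0,0,0],[0,0.001,0.04],255]
    - [[0,0,0],[0,0.001,0.08],255]
    - [[0,0,0],[0,0.001,0.11],255]
    - [[0,0,0],[0,0.001,0.125],255]
    - [[0,0,0],[0,0.001,0.134],255]
    - [[0,0,0],[0,0.001,0.138],255]
    - [[0,0,0],[0,0.001,0.14],255]
    - [[0,0,0],[0,0.001,0.14],255]

```text
t: 23.9
eef_pos: [573.4, 36.6, -18.2]
tcp_rot: [3.141, 0.001, 3.053]
ft_force: [0.8, -0.3, -0.5]
opening: 0.542
```

arm_command:
  targets:
    - [[0,0,0],[0,0,0.001],75]
    - [[0,0,0],[0,0,0.001],75]
    - [[0,0,0],[0,0,0.001],75]
    - [[0,0,0],[0,0,-0.03],75]
    - [[0,0,0],[0,0,-0.07],75]
    - [[0,0,0],[0,0,-0.12],75]
    - [[0,0,0],[0,0,-0.17],0]
    - [[0,0,0],[0,0,-0.19],0]

```text
t: 24.7
eef_pos: [574.4, 36.7, 176.3]
tcp_rot: [3.141, 0.006, 3.054]
ft_force: [0.1, 0.1, -0.4]
opening: 0.821
```

```bash
python3 -c "
from h import *
im,d,P=jars('side')
cv2.imwrite('pics/s13.png',cv2.resize(im[80:280,230:430],None,fx=3,fy=3))
go([529,-258,130],0)"
```

```text
side (365.5, 276.2, 203.0, array([ 527.5, -260.2,   40. ]))
side (327.7, 237.2, 41.0, array([507.2, -80. ,  40. ]))
side (255.3, 159.4, 80.5, array([461.9, 414.1,  40. ]))
t 24.75 tcp [575.   36.7 177.7] rot [3.141 0.008 3.054] q6 -1.53 -> -0.45 F [0.1 0.4 2.7] op 0.862
  turn [0.007 0.007 1.483] shift [ 0.0204 -0.2976  0.0474] rows>= 10
```

View pics/s13.png

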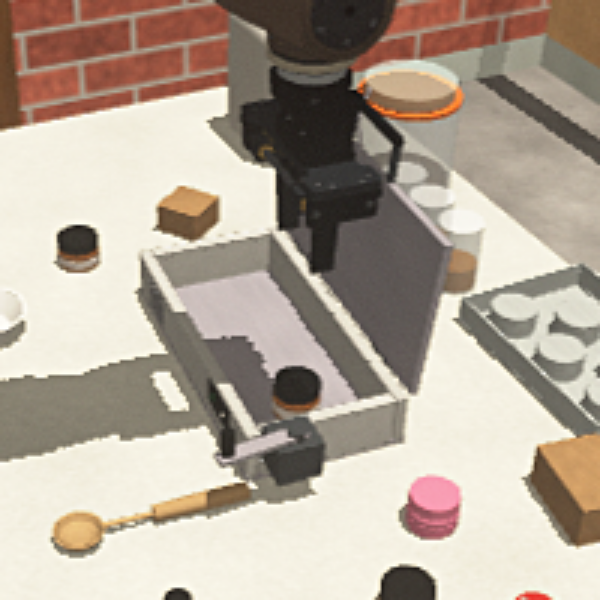

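Jar one stands upright inside (crop px 297,385). Now the second jar.

arm_command:
  targets:
    - [[0,0,1.0],[0.02,-0.298,0],0]
    - [[0,0,1.0],[0.02,-0.298,0],0]
    - [[0,0,1.0],[0.02,-0.298,0],0]
    - [[0,0,1.0],[0.02,-0.298,0],0]
    - [[0,0,1.0],[0.02,-0.298,0],0]
    - [[0,0,1.0],[0.02,-0.298,0],0]
    - [[0,0,1.0],[0.02,-0.298,0],0]
    - [[0,0,1.0],[0.02,-0.298,0],0]

```text
t: 25.55
eef_pos: [526.3, -259.5, 170.7]
tcp_rot: [-3.141, -0.001, 2.05]
ft_force: [0.4, 0.4, -0.5]
opening: 1.0
```

arm_command:
  targets:
    - [[0,0,0.483],[0,0,0.02],0]
    - [[0,0,0.483],[0,0,0.05],0]
    - [[0,0,0.483],[0,0,0.08],0]
    - [[0,0,0.483],[0,0,0.08],0]
    - [[0,0,0.483],[0,0,0.08],0]
    - [[0,0,0.483],[0,0,0.08],0]

```text
t: 26.15
eef_pos: [527.4, -257.8, 91.6]
tcp_rot: [3.141, 0.0, 1.575]
ft_force: [-0.4, 0.2, -0.3]
opening: 0.999
```

```bash
python3 -c "
from h import *
im,d,P=jars('side')
go([528.5,-259,-28],0)"
```

```text
side (365.7, 276.2, 209.5, array([ 527.8, -260.6,   40. ]))
side (327.1, 237.0, 46.0, array([506.1, -78.4,  40. ]))
side (328.0, 211.7, 42.0, array([563.6,  26. ,  40. ]))
side (255.3, 159.2, 78.0, array([462.4, 415.6,  40. ]))
t 26.2 tcp [ 527.5 -258.    91.9] rot [3.141 0.    1.574] q6 -0.57 -> -0.46 F [-0.3 -0.6 -0.1] op 0.997
  turn [0.001 0.    0.003] shift [-0.0009  0.0009  0.1199] rows>= 3
```

arm_command:
  targets:
    - [[0,0,0],[-0.001,0.001,0.04],0]
    - [[0,0,0],[-0.001,0.001,0.07],0]
    - [[0,0,0],[-0.001,0.001,0.1],0]
    - [[0,0,0],[-0.001,0.001,0.115],0]
    - [[0,0,0],[-0.001,0.001,0.12],0]
    - [[0,0,0],[-0.001,0.001,0.12],0]

```text
t: 26.8
eef_pos: [528.3, -259.5, -28.4]
tcp_rot: [3.141, 0.0, 1.571]
ft_force: [-0.3, -0.9, 0.6]
opening: 1.001
```

arm_command:
  targets:
    - [[0,0,0],[0,0,0],255]
    - [[0,0,0],[0,0,0],255]
    - [[0,0,0],[0,0,0],255]
    - [[0,0,0],[0,0,0],255]
    - [[0,0,0],[0,0,0],255]
    - [[0,0,0],[0,0,0],255]

```text
t: 27.4
eef_pos: [528.2, -259.5, -28.6]
tcp_rot: [3.141, 0.0, 1.571]
ft_force: [1.1, 0.1, 0.3]
opening: 0.553
```

arm_command:
  targets:
    - [[0,0,0],[0,0,-0.03],255]
    - [[0,0,0],[0,0,-0.08],255]
    - [[0,0,0],[0,0,-0.13],255]
    - [[0,0,0],[0,0,-0.18],255]
    - [[0,0,0],[0,0,-0.2],255]
    - [[0,0,0],[0,0,-0.2],255]

```text
t: 28.0
eef_pos: [529.0, -260.0, 174.4]
tcp_rot: [3.137, 0.003, 1.571]
ft_force: [-0.2, 0.2, -1.9]
opening: 0.539
```

```bash
python3 -c "
from h import *
go([583,135,150],np.pi/2-.088)"
```

```text
t 28.0 tcp [ 529.  -260.   174.4] rot [3.137e+00 3.000e-03 1.571e+00] q6 -0.57 -> -1.26 F [-0.2  0.2 -1.9] op 0.539
  turn [ 0.002  0.006 -1.483] shift [0.3951 0.054  0.0235] rows>= 10
```

arm_command:
  targets:
    - [[0,0,-1.0],[0.395,0.055,0],255]
    - [[0,0,-1.0],[0.395,0.055,0],255]
    - [[0,0,-1.0],[0.395,0.055,0],255]
    - [[0,0,-1.0],[0.395,0.055,0],255]
    - [[0,0,-1.0],[0.395,0.055,0],255]
    - [[0,0,-1.0],[0.395,0.055,0],255]
    - [[0,0,-1.0],[0.395,0.055,0],255]
    - [[0,0,-1.0],[0.395,0.055,0],255]

```text
t: 28.8
eef_pos: [582.2, 137.6, 169.2]
tcp_rot: [-3.14, -0.002, 2.574]
ft_force: [1.0, -0.1, -1.2]
opening: 0.54
```

arm_command:
  targets:
    - [[0,0,-0.483],[0,0,0],255]
    - [[0,0,-0.483],[0,0,0],255]
    - [[0,0,-0.483],[0,0,0],255]
    - [[0,0,-0.483],[0,0,0.04],255]
    - [[0,0,-0.483],[0,0,0.05],255]
    - [[0,0,-0.483],[0,0,0.05],255]

```text
t: 29.4
eef_pos: [581.6, 135.3, 118.7]
tcp_rot: [-3.141, -0.005, 3.052]
ft_force: [0.5, -0.4, -0.7]
opening: 0.541
```

```bash
python3 -c "
from h import *
go([583,135,-20],np.pi/2-.088)"
```

```text
t 29.4 tcp [581.6 135.3 118.7] rot [-3.141 -0.005  3.052] q6 -1.36 -> -1.26 F [ 0.5 -0.4 -0.7] op 0.541
  turn [-0.001 -0.005 -0.001] shift [-2.200e-03 -1.000e-04  1.387e-01] rows>= 3
```

arm_command:
  targets:
    - [[0,0,0],[0,0,0.04],255]
    - [[0,0,0],[0,0,0.08],255]
    - [[0,0,0],[0,0,0.11],255]
    - [[0,0,0],[0,0,0.125],255]
    - [[0,0,0],[0,0,0.134],255]
    - [[0,0,0],[0,0,0.138],255]
    - [[0,0,0],[0,0,0.139],255]
    - [[0,0,0],[0,0,0.139],255]

```text
t: 30.2
eef_pos: [583.6, 135.7, -16.6]
tcp_rot: [3.141, 0.002, 3.054]
ft_force: [0.3, -0.2, -1.8]
opening: 0.544
```

arm_command:
  targets:
    - [[0,0,0],[0,0,0],75]
    - [[0,0,0],[0,0,0],75]
    - [[0,0,0],[0,0,0],75]
    - [[0,0,0],[0,0,-0.03],75]
    - [[0,0,0],[0,0,-0.07],75]
    - [[0,0,0],[0,0,-0.12],75]
    - [[0,0,0],[0,0,-0.17],0]
    - [[0,0,0],[0,0,-0.19],0]

```text
t: 31.0
eef_pos: [584.3, 135.8, 177.4]
tcp_rot: [3.14, 0.006, 3.054]
ft_force: [0.1, -0.5, -0.7]
opening: 0.819
```

```bash
python3 -c "
from h import *
im,d,P=jars('side')
jars('top')
cv2.imwrite('pics/s14.png',cv2.resize(im[80:280,230:430],None,fx=3,fy=3))
go([463,415.5,130],np.pi/2)
go([463,415.5,130],.5)"
```

```text
side (327.2, 237.2, 42.0, array([506.1, -79.1,  40. ]))
side (255.3, 159.4, 81.0, array([461.9, 414.1,  40. ]))
top (200.1, 229.1, 157.0, array([464. , 415.7,  40. ]))
top (509.4, 226.8, 88.0, array([ 407.7, -585.7,   40. ]))
top (467.6, 110.7, 40.5, array([ 818.7, -509.6,   40. ]))
t 31.1 tcp [584.3 135.8 176. ] rot [3.14  0.006 3.054] q6 -1.36 -> -0.84 F [-0.4  0.3  0. ] op 0.898
  turn [ 0.001  0.006 -0.088] shift [0.1456 0.268  0.0455] rows>= 7
t 31.1 tcp [584.3 135.8 176. ] rot [3.14  0.006 3.054] q6 -1.36 -> 0.23 F [-0.4  0.3  0. ] op 0.898
  turn [0.004 0.005 0.983] shift [0.1456 0.268  0.0455] rows>= 7
```

View pics/s14.png

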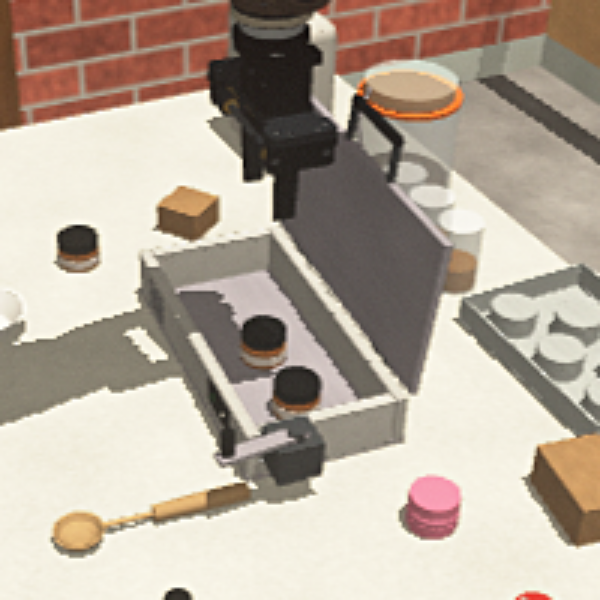

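arm_command:
  targets:
    - [[0,0,0],[0.145,0.268,0],0]
    - [[0,0,0],[0.145,0.268,0],0]
    - [[0,0,0],[0.145,0.268,0],0]
    - [[0,0,0],[0.145,0.268,0],0]
    - [[0,0,0],[0.145,0.268,0],0]
    - [[0,0,0],[0.145,0.268,0],0]
    - [[0,0,0],[0.145,0.268,0.05],0]
    - [[0,0,0],[0.145,0.268,0.07],0]

```text
t: 31.9
eef_pos: [459.2, 415.8, 97.9]
tcp_rot: [-3.138, -0.004, 3.057]
ft_force: [0.4, -0.6, -0.5]
opening: 0.997
```

arm_command:
  targets:
    - [[0,0,0],[0,0,0],0]
    - [[0,0,0],[0,0,0],0]

```text
t: 32.1
eef_pos: [462.1, 415.1, 102.0]
tcp_rot: [-3.141, -0.001, 3.054]
ft_force: [0.5, -0.3, 0.6]
opening: 1.0
```

```bash
python3 -c "
from h import *
im,d,P=jars('side')
cv2.imwrite('pics/s15.png',cv2.resize(im[80:280,180:430],None,fx=3,fy=3))
go([463.5,415.5,-28],np.pi/2-.088)"
```

```text
side (326.8, 237.1, 48.0, array([505. , -78.5,  40. ]))
side (255.2, 159.3, 82.0, array([462., 415.,  40.]))
t 32.15 tcp [462.6 415.2 103. ] rot [3.141e+00 1.000e-03 3.053e+00] q6 -0.86 -> -0.75 F [ 0.8  0.2 -0.5] op 0.999
  turn [ 0.001  0.001 -0.   ] shift [-0.0008  0.0003  0.131 ] rows>= 3
```

View pics/s15.png

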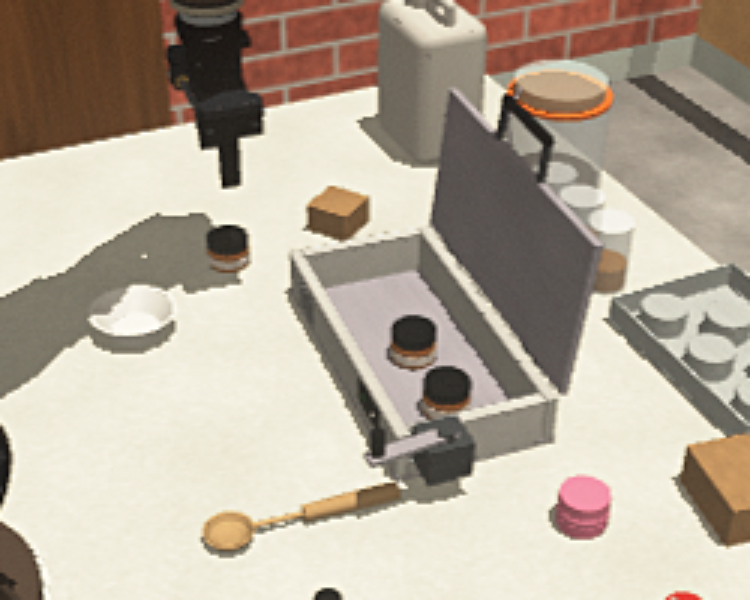

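Two jars stand in the chest, and the third at crop (228,248) is still on the table under the gripper.

arm_command:
  targets:
    - [[0,0,0],[-0.001,0,0.04],0]
    - [[0,0,0],[-0.001,0,0.08],0]
    - [[0,0,0],[-0.001,0,0.11],0]
    - [[0,0,0],[-0.001,0,0.125],0]
    - [[0,0,0],[-0.001,0,0.13],0]
    - [[0,0,0],[-0.001,0,0.13],0]

```text
t: 32.75
eef_pos: [463.7, 415.4, -26.8]
tcp_rot: [3.141, 0.001, 3.053]
ft_force: [0.1, -0.3, 0.3]
opening: 1.0
```

arm_command:
  targets:
    - [[0,0,0],[0,0,0],255]
    - [[0,0,0],[0,0,0],255]
    - [[0,0,0],[0,0,0],255]
    - [[0,0,0],[0,0,0],255]
    - [[0,0,0],[0,0,0],255]
    - [[0,0,0],[0,0,0],255]

```text
t: 33.35
eef_pos: [463.2, 415.4, -27.5]
tcp_rot: [3.141, 0.0, 3.054]
ft_force: [1.0, 1.9, 2.0]
opening: 0.553
```

arm_command:
  targets:
    - [[0,0,0],[0,0,-0.03],255]
    - [[0,0,0],[0,0,-0.08],255]
    - [[0,0,0],[0,0,-0.13],255]
    - [[0,0,0],[0,0,-0.18],255]
    - [[0,0,0],[0,0,-0.19],255]
    - [[0,0,0],[0,0,-0.19],255]

```text
t: 33.95
eef_pos: [463.5, 415.5, 163.9]
tcp_rot: [3.139, 0.002, 3.054]
ft_force: [0.3, 0.1, -2.4]
opening: 0.542
```

```bash
python3 -c "
from h import *
go([592,234.5,140],np.pi/2-.088)"
```

```text
t 33.95 tcp [463.5 415.5 163.9] rot [3.139e+00 2.000e-03 3.054e+00] q6 -0.86 -> -1.11 F [ 0.3  0.1 -2.4] op 0.542
  turn [0.002 0.002 0.   ] shift [-0.1439 -0.1691  0.0239] rows>= 5
```

arm_command:
  targets:
    - [[0,0,0],[-0.143,-0.169,0],255]
    - [[0,0,0],[-0.143,-0.169,0],255]
    - [[0,0,0],[-0.143,-0.169,0],255]
    - [[0,0,0],[-0.143,-0.169,0],255]
    - [[0,0,0],[-0.143,-0.169,0],255]
    - [[0,0,0],[-0.143,-0.169,0],255]
    - [[0,0,0],[-0.143,-0.169,0.04],255]
    - [[0,0,0],[-0.143,-0.169,0.04],255]

```text
t: 34.75
eef_pos: [587.3, 233.9, 116.7]
tcp_rot: [-3.138, -0.009, 3.054]
ft_force: [-1.3, -0.2, -2.6]
opening: 0.54
```

arm_command:
  targets:
    - [[0,0,0],[0,0,0],255]
    - [[0,0,0],[0,0,0],255]

```text
t: 34.95
eef_pos: [590.7, 235.1, 123.1]
tcp_rot: [3.141, 0.001, 3.055]
ft_force: [-0.3, -0.3, -1.5]
opening: 0.543
```

```bash
python3 -c "
from h import *
go([592,234.5,-18],np.pi/2-.088)"
```

```text
t 34.95 tcp [590.7 235.1 123.1] rot [3.141e+00 1.000e-03 3.055e+00] q6 -1.21 -> -1.11 F [-0.3 -0.3 -1.5] op 0.543
  turn [0.    0.001 0.001] shift [-0.0013 -0.0005  0.1411] rows>= 3
```

arm_command:
  targets:
    - [[0,0,0],[-0.001,0,0.04],255]
    - [[0,0,0],[-0.001,0,0.08],255]
    - [[0,0,0],[-0.001,0,0.11],255]
    - [[0,0,0],[-0.001,0,0.125],255]
    - [[0,0,0],[-0.001,0,0.134],255]
    - [[0,0,0],[-0.001,0,0.139],255]
    - [[0,0,0],[-0.001,0,0.141],255]
    - [[0,0,0],[-0.001,0,0.141],255]

```text
t: 35.75
eef_pos: [592.2, 234.4, -17.8]
tcp_rot: [3.141, 0.001, 3.054]
ft_force: [0.2, 0.3, -1.7]
opening: 0.542
```

arm_command:
  targets:
    - [[0,0,0],[0,0,0.001],75]
    - [[0,0,0],[0,0,0.001],75]
    - [[0,0,0],[0,0,0.001],75]
    - [[0,0,0],[0,0,-0.03],75]
    - [[0,0,0],[0,0,-0.07],75]
    - [[0,0,0],[0,0,-0.12],75]
    - [[0,0,0],[0,0,-0.17],75]
    - [[0,0,0],[0,0,-0.22],75]

```text
t: 36.55
eef_pos: [591.4, 234.1, 203.8]
tcp_rot: [3.141, 0.0, 3.054]
ft_force: [0.2, 0.4, -0.2]
opening: 0.708
```

arm_command:
  targets:
    - [[0,0,0],[0,0,-0.05],75]
    - [[0,0,0],[0.05,0,-0.1],150]
    - [[0,0,0],[0.1,0,-0.13],150]
    - [[0,0,0],[0.1,0,-0.13],150]
    - [[0,0,0],[0.1,0,-0.13],150]
    - [[0,0,0],[0.1,0,-0.13],150]

```text
t: 37.15
eef_pos: [492.1, 243.0, 331.7]
tcp_rot: [3.141, 0.001, 3.054]
ft_force: [-0.1, -0.1, -0.4]
opening: 0.417
```

```bash
python3 -c "
from h import *
im,d,P=jars('side','pics/s16.png')
im,d,P=jars('top')
cv2.imwrite('pics/t16.png',cv2.resize(im[90:290,170:470],None,fx=2.6,fy=2.6))
go([703,124,363],-.088)"
```

```text
side (327.1, 237.0, 50.5, array([506.1, -78.5,  40. ]))
top (509.1, 225.3, 94.5, array([ 412.4, -585.7,   40. ]))
top (313.5, 191.9, 67.5, array([564.1,  40.8,  40. ]))
top (285.3, 187.4, 66.0, array([585.5, 133.4,  40. ]))
top (469.0, 112.0, 53.5, array([ 813.4, -513.6,   40. ]))
top (412.1, 98.5, 51.5, array([ 876.7, -323.2,   40. ]))
t 37.25 tcp [492.6 242.8 330.3] rot [-3.141e+00 -1.000e-03  3.053e+00] q6 -1.15 -> 0.26 F [-0.5 -0.2  0.3] op 0.412
  turn [-1.000e-03 -0.000e+00  1.571e+00] shift [-0.22   -0.0998 -0.0329] rows>= 11
```

View pics/s16.png

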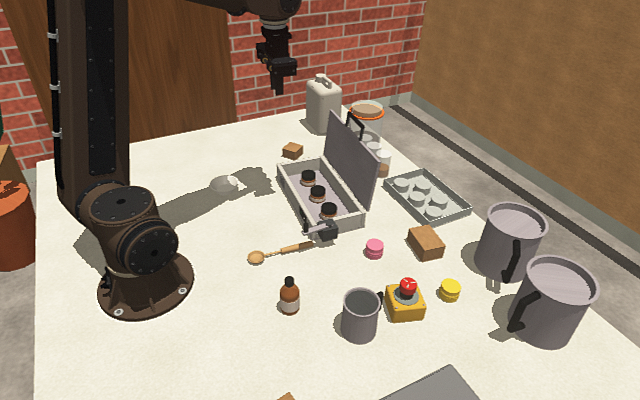

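View pics/t16.png

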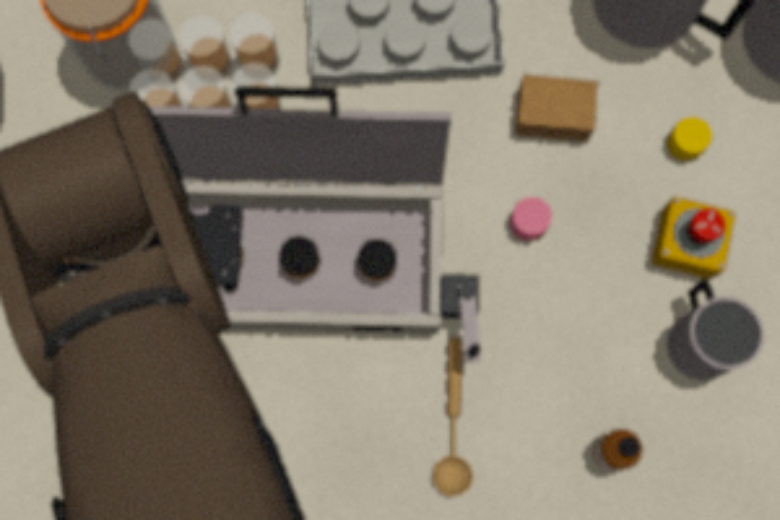

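Three jars stand in the chest at side px (308,178), (317,193) and (329,210), none is left on the table, and the head is still down. Now to shut the lid.

arm_command:
  targets:
    - [[0,0,1.0],[0,0,-0.033],148]
    - [[0,0,1.0],[0,0,-0.033],148]
    - [[0,0,1.0],[0,0,-0.033],148]
    - [[0,0,1.0],[0,0,-0.033],148]
    - [[0,0,1.0],[0,0,-0.033],148]
    - [[0,0,1.0],[0,0,-0.033],148]
    - [[0,0,1.0],[0,0,-0.033],148]
    - [[0,0,1.0],[0,0,-0.033],148]

```text
t: 38.05
eef_pos: [492.8, 242.7, 362.9]
tcp_rot: [-3.139, -0.0, 2.052]
ft_force: [-0.6, -0.4, -0.2]
opening: 0.418
```

```bash
python3 -c "
from h import *
go([703,124,363],-.078)"
```

```text
t 38.05 tcp [492.8 242.7 362.9] rot [-3.139 -0.     2.052] q6 -0.14 -> 0.25 F [-0.6 -0.4 -0.2] op 0.418
  turn [-0.002  0.     0.559] shift [-0.2025  0.1314 -0.0004] rows>= 5
```

arm_command:
  targets:
    - [[0,0,0.559],[-0.2025,0.1315,0],148]
    - [[0,0,0.559],[-0.2025,0.1315,0],148]
    - [[0,0,0.559],[-0.2025,0.1315,0],148]
    - [[0,0,0.559],[-0.2025,0.1315,0],148]
    - [[0,0,0.559],[-0.2025,0.1315,0],148]
    - [[0,0,0.559],[-0.2025,0.1315,0],148]
    - [[0,0,0.559],[-0.2025,0.1315,0],148]
    - [[0,0,0.559],[-0.2025,0.1315,0],148]

```text
t: 38.85
eef_pos: [702.2, 125.1, 364.0]
tcp_rot: [-3.141, -0.0, 1.497]
ft_force: [0.0, 0.9, 0.1]
opening: 0.418
```

```bash
python3 -c "
from h import *
go([703,124,244],-.078)
im,d=read_camera('side'); cv2.imwrite('pics/s17.png',cv2.resize(im[50:200,270:420],None,fx=4,fy=4))
print(proj('side',[703,124,280+20]))"
```

```text
t 38.85 tcp [702.2 125.1 364. ] rot [-3.141 -0.     1.497] q6 0.16 -> 0.25 F [0.  0.9 0.1] op 0.418
  turn [-0.001 -0.     0.004] shift [-0.001  0.001  0.12 ] rows>= 3
(np.float64(356.14817658203015), np.float64(116.03849934822198))
```

View pics/s17.png

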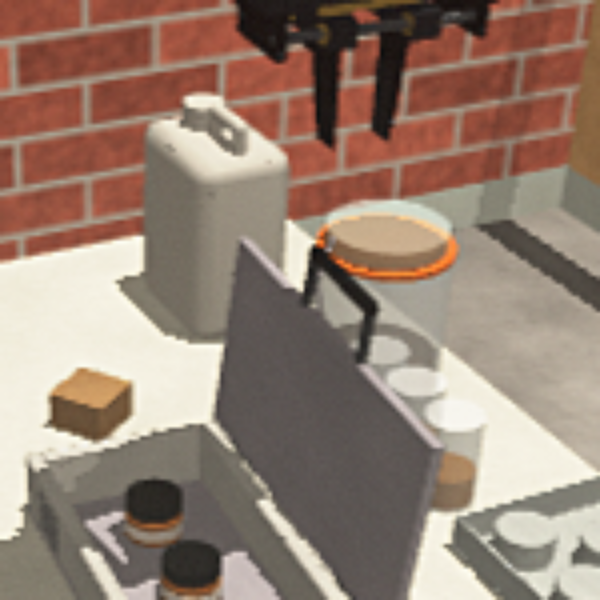

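arm_command:
  targets:
    - [[0,0,0],[-0.001,0.001,0.04],148]
    - [[0,0,0],[-0.001,0.001,0.07],148]
    - [[0,0,0],[-0.001,0.001,0.09],148]
    - [[0,0,0],[-0.001,0.001,0.105],148]
    - [[0,0,0],[-0.001,0.001,0.115],148]
    - [[0,0,0],[-0.001,0.001,0.119],148]
    - [[0,0,0],[-0.001,0.001,0.119],148]

```text
t: 39.6
eef_pos: [703.3, 124.0, 245.7]
tcp_rot: [3.141, -0.0, 1.496]
ft_force: [0.6, 0.4, 0.6]
opening: 0.419
```

arm_command:
  targets:
    - [[0,0,0],[0,0,0],255]
    - [[0,0,0],[0,0,0],255]
    - [[0,0,0],[0,0,0],255]
    - [[0,0,0],[0,0,0],255]
    - [[0,0,0],[0,0,0],255]

```text
t: 40.1
eef_pos: [703.5, 123.6, 245.5]
tcp_rot: [3.141, -0.0, 1.495]
ft_force: [-0.8, 0.3, 0.7]
opening: 0.118
```

Run:
```python
import numpy as np
p0=.022
for s in (1.70,1.14,.58):
  print(s)
  for t in np.arange(s-.07,s-.57,-.07): print("  %.2f y=%.4f z=%.4f"%(t,.225*(np.cos(p0+s)-np.cos(p0+t)),-.225*(np.sin(p0+t)-np.sin(p0+s))))
```

```text
1.7
  1.63 y=-0.0156 z=-0.0018
  1.56 y=-0.0314 z=-0.0026
  1.49 y=-0.0471 z=-0.0022
  1.42 y=-0.0628 z=-0.0007
  1.35 y=-0.0783 z=0.0019
  1.28 y=-0.0936 z=0.0055
  1.21 y=-0.1087 z=0.0102
  1.14 y=-0.1233 z=0.0160
1.14
  1.07 y=-0.0142 z=0.0068
  1.00 y=-0.0279 z=0.0145
  0.93 y=-0.0411 z=0.0232
  0.86 y=-0.0536 z=0.0328
  0.79 y=-0.0654 z=0.0432
  0.72 y=-0.0764 z=0.0544
  0.65 y=-0.0866 z=0.0664
  0.58 y=-0.0960 z=0.0790
0.58
  0.51 y=-0.0085 z=0.0133
  0.44 y=-0.0160 z=0.0271
  0.37 y=-0.0225 z=0.0415
  0.30 y=-0.0280 z=0.0562
  0.23 y=-0.0324 z=0.0713
  0.16 y=-0.0358 z=0.0867
  0.09 y=-0.0381 z=0.1023
  0.02 y=-0.0394 z=0.1180
```

arm_command:
  targets:
    - [[0,0,0],[0,-0.0156,-0.0018],255]
    - [[0,0,0],[0,-0.0314,-0.0026],255]
    - [[0,0,0],[0,-0.047,-0.0022],255]
    - [[0,0,0],[0,-0.0628,-0.0007],255]
    - [[0,0,0],[0,-0.0783,0.0019],255]
    - [[0,0,0],[0,-0.0936,0.0055],255]
    - [[0,0,0],[0,-0.1087,0.0102],255]
    - [[0,0,0],[0,-0.1233,0.016],255]

```text
t: 40.9
eef_pos: [581.1, 133.9, 230.2]
tcp_rot: [3.138, -0.002, 1.495]
ft_force: [3.3, 5.6, 1.6]
opening: 0.118
```

arm_command:
  targets:
    - [[0,0,0],[0,-0.0142,0.0068],255]
    - [[0,0,0],[0,-0.028,0.0145],255]
    - [[0,0,0],[0,-0.041,0.0232],255]
    - [[0,0,0],[0,-0.0536,0.0328],255]
    - [[0,0,0],[0,-0.0654,0.0432],255]
    - [[0,0,0],[0,-0.0764,0.0544],255]
    - [[0,0,0],[0,-0.0866,0.0664],255]
    - [[0,0,0],[0,-0.096,0.079],255]

```text
t: 41.7
eef_pos: [485.8, 141.2, 150.7]
tcp_rot: [3.138, -0.002, 1.494]
ft_force: [5.9, 5.4, -0.2]
opening: 0.119
```

arm_command:
  targets:
    - [[0,0,0],[0,-0.0085,0.0133],255]
    - [[0,0,0],[0,-0.016,0.027],255]
    - [[0,0,0],[0,-0.0225,0.0415],255]
    - [[0,0,0],[0,-0.028,0.056],255]
    - [[0,0,0],[0,-0.0324,0.071],255]
    - [[0,0,0],[0,-0.0358,0.0867],255]
    - [[0,0,0],[0,-0.038,0.102],255]
    - [[0,0,0],[0,-0.0394,0.118],255]

```text
t: 42.5
eef_pos: [448.2, 144.3, 32.7]
tcp_rot: [3.136, -0.002, 1.494]
ft_force: [-1.7, 6.9, 94.7]
opening: 0.089
```

arm_command:
  targets:
    - [[0,0,0],[0,0,0.002],255]
    - [[0,0,0],[0,0,0.004],255]
    - [[0,0,0],[0,0,0.004],255]

```text
t: 42.8
eef_pos: [448.1, 143.8, 29.1]
tcp_rot: [3.136, -0.002, 1.494]
ft_force: [6.5, 1.0, 1.9]
opening: 0.117
```

A 95 N force spike appeared near the end, below the 120 N limit. I'll look before going on.

Run:
```python
from h import *
s=env.state(); print(s['eef_pos'],s['ft_force'])
im,d=read_camera("side"); cv2.imwrite("pics/s18.png",cv2.resize(im[120:270,240:400],None,fx=5,fy=5))
```

```text
[448.14148195 143.79189582  29.07833852] [6.51497793 0.99551204 1.92676637]
```

View pics/s18.png

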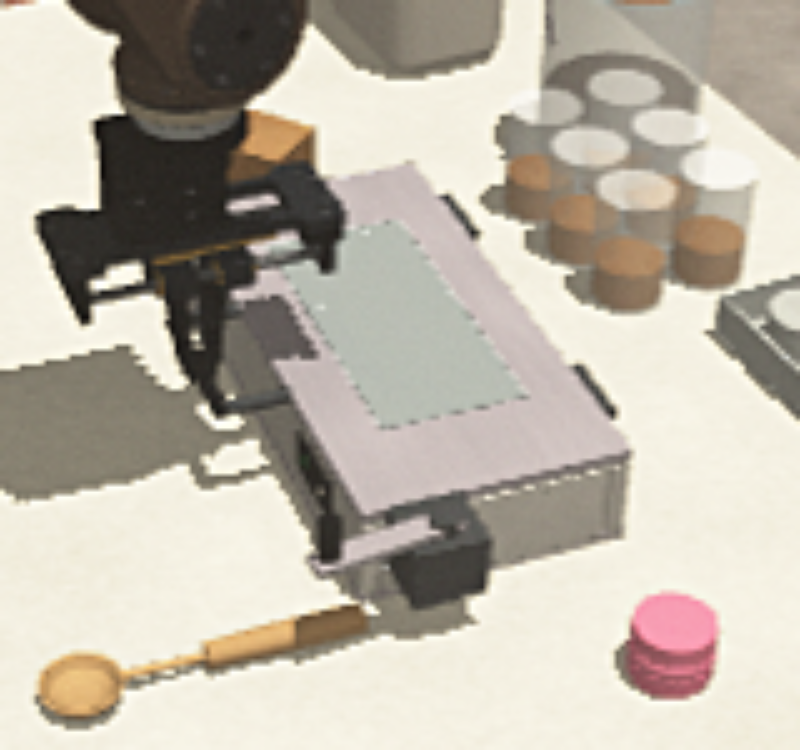

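arm_command:
  targets:
    - [[0,0,0],[0,0,0.001],255]
    - [[0,0,0],[0,0,0.002],255]
    - [[0,0,0],[0,0,0.002],255]

```text
t: 43.15
eef_pos: [448.2, 143.8, 28.4]
tcp_rot: [3.135, -0.002, 1.495]
ft_force: [-0.2, 1.1, 27.7]
opening: 0.118
```

arm_command:
  targets:
    - [[0,0,0],[0,0,0.001],255]
    - [[0,0,0],[0,0,0.002],255]
    - [[0,0,0],[0,0,0.002],255]

```text
t: 43.45
eef_pos: [448.2, 143.8, 26.9]
tcp_rot: [3.135, -0.002, 1.495]
ft_force: [-1.5, 0.1, 35.3]
opening: 0.116
```

arm_command:
  targets:
    - [[0,0,0],[0,0,0],150]
    - [[0,0,0],[0,0,0],150]
    - [[0,0,0],[0,0,0],150]
    - [[0,0,0],[0,0,-0.03],150]
    - [[0,0,0],[0,0,-0.08],150]
    - [[0,0,0],[0,0,-0.12],150]
    - [[0,0,0],[0,0,-0.14],150]
    - [[0,0,0],[0,0,-0.14],150]

```text
t: 44.25
eef_pos: [446.6, 143.5, 166.6]
tcp_rot: [3.137, -0.001, 1.495]
ft_force: [0.1, -0.0, -0.4]
opening: 0.412
```

Run:
```python
from h import *
im,d=read_camera("side"); cv2.imwrite("pics/s19.png",cv2.resize(im[140:270,240:400],None,fx=5,fy=5))
P=cloud("side",d)
z=np.load("side0.npz");P0=cloud("side",z["d"])
for u,v in ((330,220),(345,210),(340,200),(290,183),(300,195)): print((u,v),P0[v,u].round(1),P[v,u].round(1))
ms=np.s_[175:222,290:355]; m=(P0[ms][...,2]>66)&(P0[ms][...,2]<80)&(abs(P[ms][...,2]-P0[ms][...,2])<15); print("mean dz",(P[ms][...,2]-P0[ms][...,2])[m].mean(),m.sum())
s=env.state(); pv=np.array([512,-70]);
im,d=read_camera("top"); cv2.imwrite("pics/t19.png",cv2.resize(im[140:250,200:400],None,fx=4,fy=4))
Pt=cloud("top",d); Z=Pt[...,2]; pin=(Z>92)&(Z<125)&(abs(Pt[...,0]-440)<30)&(abs(Pt[...,1]+70)<30); print("pin top",pin.sum(),Pt[pin].mean(0).round(1))
pin=(P[...,2]>92)&(P[...,2]<125)&(abs(P[...,0]-440)<30)&(abs(P[...,1]+70)<30); print("pin side",pin.sum(),P[pin].mean(0).round(1))
go([438,-73,130],-.08+1.65)
```

```text
(330, 220) [531.2 -46.7  72.5] [528.7 -51.1  76.7]
(345, 210) [593.1 -27.6  75.7] [593.3 -27.2  75.4]
(340, 200) [603.5  23.   75.7] [603.9  23.7  75.1]
(290, 183) [496.5 170.4  78.6] [499.2 176.9  73.7]
(300, 195) [500.3 100.   75.8] [502.1 103.9  72.6]
mean dz -0.08312254381015417 2323
pin top 20 [438.3 -71.3 108.5]
pin side 38 [438.4 -74.9 105.6]
t 44.35 tcp [445.3 143.2 163.7] rot [-3.141  0.     1.495] q6 0.25 -> 1.41 F [ 0.5  0.  -0. ] op 0.415
  turn [-0.     0.     1.496] shift [-0.2161  0.0092  0.0337] rows>= 10
```

View pics/s19.png

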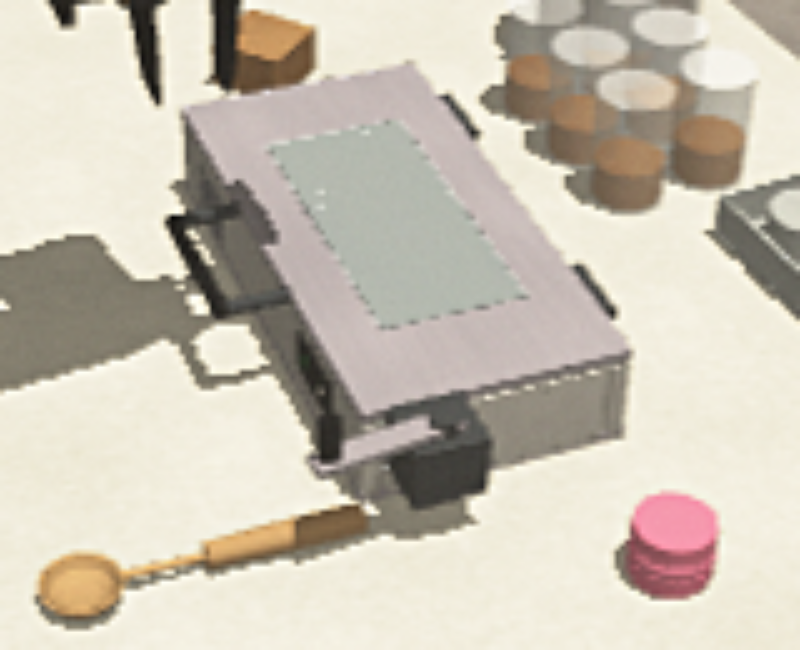

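Run:
```python
from h import *
z=np.load("side0.npz");P0=cloud("side",z["d"])
a=-.088;x=np.array([np.cos(a),np.sin(a)]);y=np.array([-np.sin(a),np.cos(a)]);c=np.array([583,135])
im,d=read_camera("top");P1=cloud("top",d)
P0=cloud("top",np.load("top0.npz")["d"])
X=(P0[...,:2]-c)@x;Y=(P0[...,:2]-c)@y
for lo,hi in((-85,-55),(-50,0),(0,50),(50,85)):
  m=(X>lo)&(X<hi)&(Y>-170)&(Y<-90)&(P0[...,2]>65)&(P0[...,2]<80)&(abs(P1[...,2]-P0[...,2])<25)
  print(lo,hi,m.sum(),np.median((P1[...,2]-P0[...,2])[m]).round(2))
```

```text
-85 -55 209 -0.69
-50 0 337 0.19
0 50 366 0.19
50 85 242 0.33
```

arm_command:
  targets:
    - [[0,0,-1.1],[-0.216,0.008,0],160]
    - [[0,0,-1.1],[-0.216,0.008,0],160]
    - [[0,0,-1.1],[-0.216,0.008,0],160]
    - [[0,0,-1.1],[-0.216,0.008,0],160]
    - [[0,0,-1.1],[-0.216,0.008,0],170]
    - [[0,0,-1.1],[-0.216,0.008,0],180]
    - [[0,0,-1.1],[-0.216,0.008,0],180]
    - [[0,0,-1.1],[-0.216,0.008,0],180]

```text
t: 45.2
eef_pos: [436.4, -73.1, 162.6]
tcp_rot: [-3.141, -0.003, 2.581]
ft_force: [0.1, -0.5, 0.5]
opening: 0.298
```

arm_command:
  targets:
    - [[0,0,-0.545],[0,0,0],180]
    - [[0,0,-0.545],[0,0,0],180]
    - [[0,0,-0.545],[0,0,0],180]
    - [[0,0,-0.545],[0,0,0],180]
    - [[0,0,-0.545],[0,0,0],180]
    - [[0,0,-0.545],[0,0,0],180]

```text
t: 45.8
eef_pos: [436.7, -72.6, 163.3]
tcp_rot: [3.141, -0.002, 3.118]
ft_force: [-0.3, -0.3, -0.2]
opening: 0.297
```

Run:
```python
from h import *
go([439.5,-73,61],-.08+1.65)
```

```text
t 45.8 tcp [436.7 -72.6 163.3] rot [ 3.141e+00 -2.000e-03  3.118e+00] q6 -1.86 -> -1.73 F [-0.3 -0.3 -0.2] op 0.297
  turn [ 0.001 -0.002 -0.023] shift [-0.003  -0.0004  0.1023] rows>= 3
```

arm_command:
  targets:
    - [[0,0,0],[-0.003,0,0.03],180]
    - [[0,0,0],[-0.003,0,0.06],180]
    - [[0,0,0],[-0.003,0,0.08],180]
    - [[0,0,0],[-0.003,0,0.095],180]
    - [[0,0,0],[-0.003,0,0.101],180]
    - [[0,0,0],[-0.003,0,0.101],212]
    - [[0,0,0],[-0.003,0,0.101],212]
    - [[0,0,0],[-0.003,0,0.101],212]

```text
t: 46.6
eef_pos: [440.5, -72.9, 64.0]
tcp_rot: [-3.141, 0.001, 3.121]
ft_force: [-1.1, -0.2, -0.2]
opening: 0.18
```

Run:
```python
from h import *
pv=np.array([513.5,-70]);a=-.085;x=np.array([np.cos(a),np.sin(a)]); y=np.array([-np.sin(a),np.cos(a)])
s=env.state();R0=Ro.from_euler('xyz',s['tcp_rot']);print(s['eef_pos'],s['opening'],s['ft_force'])
r=s['eef_pos'][:2]-pv; print("ang",np.arctan2(-r@x,r@y),np.linalg.norm(r))
for t in np.arange(1.53,.6,-.13):
    p=pv+75*(np.cos(t)*y-np.sin(t)*x); R1=Ro.from_euler('xyz',[np.pi,0,a+t+np.pi/2])
    print(round(t,2),(R0.inv()*R1).as_rotvec().round(3),(R0.inv().apply(np.r_[p,61]-s['eef_pos'])/1000).round(4))
```

```text
[440.50542745 -72.88120898  63.9503984 ] 0.17962540149277217 [-1.08416101 -0.16511636 -0.19236591]
ang 1.6952473978269034 73.05141331123266
1.53 [-0.     0.001  0.105] [0.0017 0.0123 0.0029]
1.4 [-0.     0.001  0.235] [0.     0.0219 0.0029]
1.27 [-0.     0.001  0.365] [-0.0029  0.0312  0.0029]
1.14 [0.    0.001 0.495] [-0.0069  0.04    0.0029]
1.01 [0.    0.001 0.625] [-0.0121  0.0483  0.003 ]
0.88 [0.    0.001 0.755] [-0.0183  0.0558  0.003 ]
0.75 [0.    0.001 0.885] [-0.0254  0.0624  0.003 ]
0.62 [0.000e+00 1.000e-03 1.015e+00] [-0.0333  0.0681  0.003 ]
```

arm_command:
  targets:
    - [[0,0,0.105],[0.0017,0.0123,0],212]
    - [[0,0,0.235],[0.0,0.0219,0],212]
    - [[0,0,0.365],[-0.003,0.0312,0],212]
    - [[0,0,0.495],[-0.007,0.04,0],212]
    - [[0,0,0.625],[-0.012,0.0483,0],212]
    - [[0,0,0.755],[-0.0183,0.0558,0],212]
    - [[0,0,0.885],[-0.0254,0.0624,0],212]
    - [[0,0,0.885],[-0.0254,0.0624,0],212]

```text
t: 47.4
eef_pos: [467.6, -10.5, 63.9]
tcp_rot: [3.14, 0.001, 2.235]
ft_force: [0.0, -0.2, 0.5]
opening: 0.168
```

Run:
```python
from h import *
pv=np.array([513.5,-70]);a=-.085;x=np.array([np.cos(a),np.sin(a)]); y=np.array([-np.sin(a),np.cos(a)])
s=env.state();R0=Ro.from_euler('xyz',s['tcp_rot']);print(s['eef_pos'],s['opening'],s['ft_force'])
r=s['eef_pos'][:2]-pv; print("ang",np.arctan2(-r@x,r@y),np.linalg.norm(r))
for t in (.62,.49,.36,.23,.1,0.02,-.03,-.06):
    p=pv+75*(np.cos(t)*y-np.sin(t)*x); R1=Ro.from_euler('xyz',[np.pi,0,a+t+np.pi/2])
    print(round(t,2),(R0.inv()*R1).as_rotvec().round(3),(R0.inv().apply(np.r_[p,61]-s['eef_pos'])/1000).round(4))
```

```text
[467.62124922 -10.48950563  63.8934911 ] 0.1679439833480442 [ 0.03131634 -0.17142601  0.4966925 ]
ang 0.7417657255607233 75.1422565098566
0.62 [0.001 0.001 0.129] [-0.0008  0.0091  0.0029]
0.49 [0.001 0.001 0.259] [-0.0026  0.0187  0.0029]
0.36 [0.001 0.001 0.389] [-0.0057  0.0279  0.0029]
0.23 [0.001 0.001 0.519] [-0.01    0.0367  0.0029]
0.1 [0.001 0.001 0.649] [-0.0154  0.0448  0.003 ]
0.02 [0.002 0.001 0.729] [-0.0192  0.0494  0.003 ]
-0.03 [0.002 0.001 0.779] [-0.0218  0.0521  0.003 ]
-0.06 [0.002 0.001 0.809] [-0.0234  0.0537  0.003 ]
```

arm_command:
  targets:
    - [[0,0,0.13],[-0.0008,0.009,0],212]
    - [[0,0,0.26],[-0.0026,0.0187,0],212]
    - [[0,0,0.39],[-0.0057,0.028,0],212]
    - [[0,0,0.52],[-0.01,0.0367,0],212]
    - [[0,0,0.65],[-0.0154,0.0448,0],212]
    - [[0,0,0.73],[-0.0192,0.049,0],212]
    - [[0,0,0.78],[-0.0205,0.0505,0],212]
    - [[0,0,0.78],[-0.0205,0.0505,0],212]

```text
t: 48.2
eef_pos: [519.2, 3.8, 63.6]
tcp_rot: [3.141, -0.0, 1.459]
ft_force: [-0.1, 0.1, -0.7]
opening: 0.165
```

arm_command:
  targets:
    - [[0,0,0],[0,0.001,0],212]
    - [[0,0,0],[0,0.002,0],212]
    - [[0,0,0],[0,0.002,0],212]

```text
t: 48.5
eef_pos: [521.1, 3.8, 63.4]
tcp_rot: [3.141, -0.0, 1.458]
ft_force: [-0.6, -0.1, 0.3]
opening: 0.164
```

arm_command:
  targets:
    - [[0,0,0],[0,0.001,0],212]
    - [[0,0,0],[0,0.002,0],212]
    - [[0,0,0],[0,0.002,0],212]

```text
t: 48.8
eef_pos: [522.3, 3.8, 63.2]
tcp_rot: [-3.14, -0.0, 1.457]
ft_force: [-4.2, 0.2, 3.0]
opening: 0.168
```

arm_command:
  targets:
    - [[0,0,0],[0,0.001,0],212]
    - [[0,0,0],[0,0.002,0],212]
    - [[0,0,0],[0,0.002,0],212]

```text
t: 49.1
eef_pos: [522.5, 3.9, 63.0]
tcp_rot: [-3.136, -0.0, 1.457]
ft_force: [-11.7, 1.3, 7.7]
opening: 0.169
```

Run:
```python
from h import *
im,d=read_camera("side"); cv2.imwrite("pics/s20.png",cv2.resize(im[160:260,270:390],None,fx=6,fy=6))
```

```text
(no output)
```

View pics/s20.png

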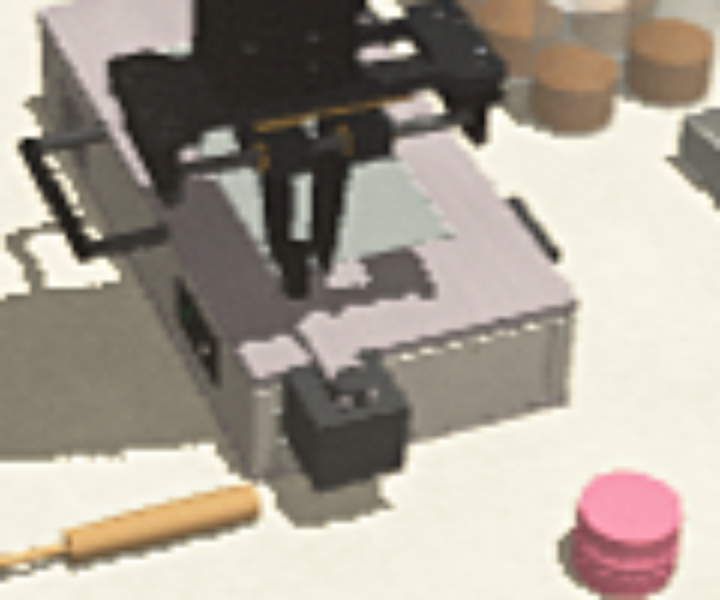

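The latch pin pushed against its home stop with 12 N. Releasing it and moving to the mushroom head.

arm_command:
  targets:
    - [[0,0,0],[0,-0.002,0],180]
    - [[0,0,0],[0,-0.002,0],180]
    - [[0,0,0],[0,-0.002,0],180]
    - [[0,0,0],[0,-0.002,-0.03],180]
    - [[0,0,0],[0,-0.002,-0.08],180]
    - [[0,0,0],[0,-0.002,-0.13],0]
    - [[0,0,0],[0,-0.002,-0.14],0]
    - [[0,0,0],[0,-0.002,-0.14],0]

```text
t: 49.95
eef_pos: [524.0, 3.6, 204.9]
tcp_rot: [3.137, -0.0, 1.456]
ft_force: [0.1, 0.3, -0.3]
opening: 0.489
```

Run:
```python
from h import *
im,d=read_camera("side");P=cloud("side",d)
pin=(P[...,2]>92)&(P[...,2]<125)&(abs(P[...,0]-518)<25)&(abs(P[...,1]-5)<25); print("pin side",pin.sum(),P[pin].mean(0).round(1), "t0: 515.8 2.2")
g=im.sum(2)[200:208,312:326]; print(g)
go([576,-371,170],-.6)
```

```text
pin side 31 [519.4   1.6 105.1] t0: 515.8 2.2
[[327 495 573 567 585 491 201  33 117 403 587 563 565 559]
 [302 450 583 588 535 326  83 113  90 245 497 576 566 556]
 [270 309 482 601 516 211  98 124 104 260 516 584 567 568]
 [337 297 394 608 535 229 107 124 102 269 516 585 567 557]
 [682 572 306 503 538 235 102 127 108 198 367 409 320 236]
 [453 560 253 347 390 200 106 125 119 189 291 261 260 248]
 [272 279 286 301 271 152 118 125 112 196 297 296 322 306]
 [303 297 308 293 253 147 116 118 103 193 293 443 656 636]]
t 50.0 tcp [523.2   3.7 203.1] rot [ 3.141 -0.     1.456] q6 -0.0 -> 0.03 F [-0.3 -0.9  0. ] op 0.535
  turn [ 0.001 -0.     0.485] shift [-0.3662  0.0953  0.0331] rows>= 8
```

arm_command:
  targets:
    - [[0,0,0],[-0.366,0.095,0],84]
    - [[0,0,0],[-0.366,0.095,0],84]
    - [[0,0,0],[-0.366,0.095,0],84]
    - [[0,0,0],[-0.366,0.095,0],84]
    - [[0,0,0],[-0.366,0.095,0],84]
    - [[0,0,0],[-0.366,0.095,0],84]
    - [[0,0,0],[-0.366,0.095,0],84]
    - [[0,0,0],[-0.366,0.095,0],84]

```text
t: 50.8
eef_pos: [574.9, -374.1, 199.7]
tcp_rot: [-3.138, -0.002, 1.454]
ft_force: [1.1, 1.0, -0.3]
opening: 0.667
```

arm_command:
  targets:
    - [[0,0,0],[0,0,0.05],84]
    - [[0,0,0],[0,0,0.08],84]
    - [[0,0,0],[0,0,0.08],84]
    - [[0,0,0],[0,0,0.08],84]

```text
t: 51.2
eef_pos: [575.5, -370.6, 122.2]
tcp_rot: [-3.14, -0.001, 1.456]
ft_force: [0.0, 0.2, -0.1]
opening: 0.672
```

Run:
```python
from h import *
go([575.3,-371.3,46],-.11)
im,d=read_camera("side");P=cloud("side",d)
hsv=cv2.cvtColor(im,cv2.COLOR_BGR2HSV)
red=((hsv[...,0]<10)|(hsv[...,0]>170))&(hsv[...,1]>120)&(abs(P[...,1]+370)<60)&(abs(P[...,0]-576)<60)
print(disk("side",red&(P[...,2]>97),101), np.percentile(P[red][:,2],85))
cv2.imwrite("pics/s21.png",cv2.resize(im[220:320,350:470],None,fx=6,fy=6))
```

```text
t 51.2 tcp [ 575.5 -370.6  122.2] rot [-3.140e+00 -1.000e-03  1.456e+00] q6 -0.55 -> -0.46 F [ 0.   0.2 -0.1] op 0.672
  turn [-0.002 -0.001 -0.005] shift [-0.0008  0.      0.0762] rows>= 2
[(408.1, 283.9, 141.0, array([ 574.3, -372.9,  101. ]))] 102.81011739873428
```

View pics/s21.png

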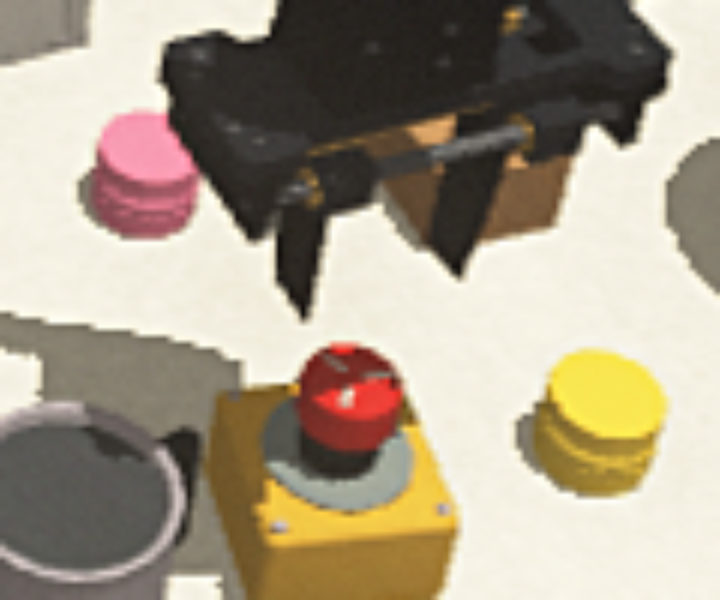

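The head is down at z≈102 and the open fingers are centred above it. Going down to grip it.

arm_command:
  targets:
    - [[0,0,0],[-0.001,0,0.03],84]
    - [[0,0,0],[-0.001,0,0.05],84]
    - [[0,0,0],[-0.001,0,0.065],84]
    - [[0,0,0],[-0.001,0,0.075],84]
    - [[0,0,0],[-0.001,0,0.076],84]
    - [[0,0,0],[-0.001,0,0.076],84]

```text
t: 51.85
eef_pos: [576.0, -372.0, 48.0]
tcp_rot: [3.141, 0.0, 1.456]
ft_force: [-0.1, 0.1, 0.0]
opening: 0.67
```

arm_command:
  targets:
    - [[0,0,0],[0,0,0],255]
    - [[0,0,0],[0,0,0],255]
    - [[0,0,0],[0,0,0],255]
    - [[0,0,0],[0,0,0],255]
    - [[0,0,0],[0,0,0],255]

```text
t: 52.35
eef_pos: [576.6, -372.1, 47.9]
tcp_rot: [3.139, 0.001, 1.456]
ft_force: [5.6, -1.1, 0.9]
opening: 0.438
```

arm_command:
  targets:
    - [[0,0,0.13],[0,0.001,0],255]
    - [[0,0,0.26],[0,0.001,0],255]
    - [[0,0,0.39],[0,0.001,0],255]
    - [[0,0,0.52],[0,0.001,0],255]
    - [[0,0,0.65],[0,0.001,0],255]
    - [[0,0,0.78],[0,0.001,0],255]
    - [[0,0,0.91],[0,0.001,0],255]
    - [[0,0,1.03],[0,0.001,0],255]

```text
t: 53.15
eef_pos: [576.8, -371.8, 48.1]
tcp_rot: [3.141, -0.001, 0.421]
ft_force: [1.4, 2.5, 5.0]
opening: 0.431
```

arm_command:
  targets:
    - [[0,0,0],[0,0,0],255]
    - [[0,0,0],[0,0,0],255]

```text
t: 53.35
eef_pos: [576.8, -371.8, 48.1]
tcp_rot: [3.141, -0.001, 0.426]
ft_force: [0.9, 0.8, 5.8]
opening: 0.438
```

arm_command:
  targets:
    - [[0,0,0],[0,0,0],84]
    - [[0,0,0],[0,0,0],84]
    - [[0,0,0],[0,0,0],84]
    - [[0,0,0],[0,0,-0.03],84]
    - [[0,0,0],[0,0,-0.08],84]
    - [[0,0,0],[0,0,-0.13],84]
    - [[0,0,0],[0,0,-0.18],84]
    - [[0,0,0],[0,0,-0.18],84]

```text
t: 54.15
eef_pos: [578.4, -373.3, 234.8]
tcp_rot: [3.132, -0.005, 0.426]
ft_force: [0.2, -0.4, -0.3]
opening: 0.668
```

Run:
```python
from h import *
im,d=read_camera("side");P=cloud("side",d)
hsv=cv2.cvtColor(im,cv2.COLOR_BGR2HSV)
red=((hsv[...,0]<10)|(hsv[...,0]>170))&(hsv[...,1]>120)&(abs(P[...,1]+370)<60)&(abs(P[...,0]-576)<60)
print(np.percentile(P[red][:,2],[50,85]))
cv2.imwrite("pics/s22.png",im)
go([480,-150,300],-.3)
```

```text
[110.49091354 112.9631083 ]
t 54.2 tcp [ 577.4 -372.6  230.9] rot [ 3.136e+00 -3.000e-03  4.260e-01] q6 0.48 -> -0.0 F [-0.7  0.  -0.8] op 0.669
  turn [ 0.006 -0.    -0.845] shift [ 0.0036 -0.2425 -0.0704] rows>= 6
```

View pics/s22.png

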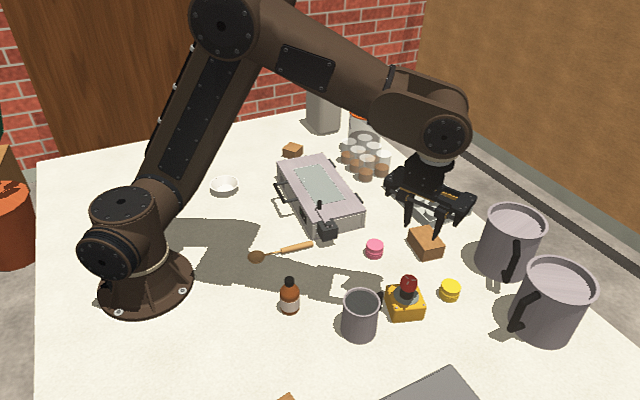

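arm_command:
  targets:
    - [[0,0,0],[0,0,-0.02],84]
    - [[0,0,0],[0,0,-0.02],84]
    - [[0,0,0],[0,0,-0.02],84]

```text
t: 54.5
eef_pos: [576.3, -371.8, 245.8]
tcp_rot: [-3.14, 0.001, 0.426]
ft_force: [0.1, 0.4, 0.3]
opening: 0.669
```

Run:
```python
from h import *
jars("side"); jars("top","pics/t23.png"); print(env.state()['t'],env.state()['ft_force'])
```

```text
side (326.8, 236.9, 46.0, array([505.5, -77.6,  40. ]))
top (511.1, 237.2, 55.0, array([ 373.7, -585.5,   40. ]))
54.6 [-0.53107128 -0.14608371 -0.33524498]
```

View pics/t23.png

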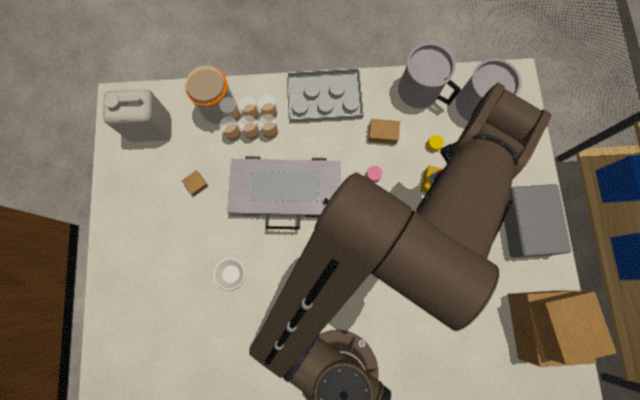

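The lid is shut, the latch is home over it, the head is up, no jar is left on the table, and the bystanders stand where they started. Handing in.

```bash
python3 -c "
from h import *
print(env.job_done())"
```

```text
the job is handed in; nothing more can be done
None
```

The job is handed in at about 55 s, and every step was done in the order asked. I pressed the stop button until it caught, swung the latch clear and opened the lid to about 1.7 rad. The three squat amber jars present went upright into the chest. Then I shut the lid, swung the latch home and twisted the head clockwise about 1 rad so it sprang up.

**Last checks**
- **Stop button:** the head measured z≈102 mm (down) before I opened the lid and again just before the twist, and z≈113 mm after it, the same as at the start.
- **Lid:** its height matches the starting picture to within 1 mm.
- **Latch:** the pin pushed against its home stop with about 12 N before I let go.
- **Table:** no jar is left outside the chest, and the pictures show the other things where they started.
- **Jars in the chest:** I saw all three upright before shutting the lid, but could not see them afterwards.

**What disagreed**
- **Finger length:** the real fingertips ended about 36 mm short of the reported tool point. I found this when the first press met no resistance, and corrected for it in every later move.
- **Force spike:** the wrist force briefly read about 95 N as the lid met its seat, because I drove the handle down too fast. That is under the 120 N wrist limit. I believe the fingers, not the gripper's body, took the load on the handle bar. If the 40 N limit on the arm or gripper body counts this contact, it was exceeded.

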